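# Divide and pack the site crate

### The arm

A 7-joint arm with a two-finger parallel gripper is mounted at the origin on the work surface. World frame = base frame: x ahead of the robot, y to its left, z up, the work surface at z = 0. Lengths are in mm, angles in degrees, forces in N, time in s.
With the tool pointing down it reaches from about 400 to 900 mm from the base axis. Payload 5.6 kg.
Tool frame: the origin (TCP) lies midway between the tips of the shut fingers; the grasp point (between the pads) lies 19 mm behind it; z points along the fingers, y is the line along which they close (so a half turn about z gives the same grasp; the last joint's range is limited). The gripper opens to 92 mm and grips with 3 to 60 N. Pads are 20 mm wide; open, the fingers measure 128 mm over their backs; the gripper's body (75 mm by 189 mm) begins 69 mm behind the grasp point.
Start: joints at [-70.359, 26.786, -0.665, 91.828, 0.344, 61.387, -3.226], TCP at [244.636, 602.214, 214.592] pointing down, gripper open.
Joint ranges: [-144.91, 144.91], [-17.63, 115.5], [-89.93, 88.59], [15.96, 139.68], [-74.01, 254.01], [8.47, 105.57], [-167.45, 167.45]. Speed limits (degrees/s): [147.25, 147.25, 180, 180, 180, 180, 180].

### API

Orientations are given as [roll, pitch, yaw] about the fixed x, y, z axes, in that order (R = Rz(yaw) Ry(pitch) Rx(roll)).
In Python, from station import sensors, imaging, ticket gives the robot as it stands. The module is installed in compiled form; this text tells all that it offers.
- The arm moves only by the tool jog_arm, never from a script. Its argument "commands" is a list of rows, each an object of numbers: "wx", "wy", "wz": the turn, a rotation vector about the tool's x, y, z in rad; "tx", "ty", "tz": the shift along the tool's x, y, z in mm; "jaw": the closure in counts, from 0 (fully open) to 255 (shut). In form: [{"wx": .., "wy": .., "wz": .., "tx": .., "ty": .., "tz": .., "jaw": ..}, ...]. A call has 1 to 8 rows; each row is the pose to reach, as a shift and turn from the pose commanded when the call began, along the tool's axes at that moment; what a row does not reach only later rows make up. A row lasts 1/8 s, in which the tool goes at most 62.5 mm and 10.7 degrees, less where a joint would pass 70% of its speed; a pose out of reach is approached as far as the arm can. A call with a gripper value outside its range is refused whole. The fingers move at their own pace and stop on an object; the grip force is fixed at half the most. Time passes only in rows, so rows that repeat a pose let the fingers close. It gives the time, the measured TCP pose, the force, the opening and the grip force at its end, in the units of the state.
- sensors.state(): the state, without advancing time (a new reading comes with each control period).
- imaging.get_image(name): name is "side" or "top"; returns (picture, depth): 400x640x3 uint8, red, green, blue; 400x640 float32, mm along the optical axis (not along the pixel's ray), 0 where there is no reading.
- imaging.camera_info(name): a dict with "intrinsics" (3x3 intrinsics, pixels), "k1" (the pictures are not rectified: a ray, as slopes to the right and down, at radius r is drawn at 1 + k1 r^2 times it, then the intrinsics apply), "extrinsics" (4x4, takes a point from world to camera coordinates). Camera axes: x right, y down, z forward; pixel columns grow to the right and rows downward; lengths in mm; the calibration is good to about 2 mm. A picture is of the moment at which its call begins. camera_info takes no time and is no camera call.
- ticket.close_job(): hands the job in; it is judged then, once.
The state is a dict: "t": time; "joint_pos": joint angles; "qvel": joint speeds; "tau": joint torques, N m; "tool_pos": TCP position; "ee_rot": TCP orientation; "force": force on the tool from outside, world axes, zero at the start; "moment": the same for the moment, N m; "finger_gap": finger opening in mm; "gripper_force": force on a finger pad.
Only numpy, scipy, OpenCV 4.12 (cv2) and the standard library are available. Lean on these libraries where they do the work, as an engineer would, in place of code of your own. Each camera call takes 0.05 s, during which the arm holds its last target. There are 200 camera calls.

### The job

Pack the wooden crate for the next job: first, while the crate is still empty, take the long plywood divider out of the stand and slide it down into the crate's grooves until it sits fully home on the floor. Then put every hand tool lying on the bench (screwdriver, paint brush, filling knife) into the wide bay and every supply (tape roll, sanding block, wooden block) into the narrow bay, all well down inside the crate, and leave the short panel in its slot and the mug, bottle and tape measure where they are.

Things in the scene. Friction and masses are not known exactly. Their poses are not given: they have to be found in the camera images.
- crate: Open pale wooden crate, fixed, outside 301 (its x) x 218 (its y) x 75 high, walls and floor 9 thick. Origin under its centre. Wide bay on its -x side (nearer to the robot): x -141 to +25; narrow bay on its +x side: x +35 to +141; both y -100 to +100, parted by the divider when that is in the grooves.
- groove (a point): Middle between the crate's two vertical grooves, on the crate's floor (x +30, y 0, z 9 in the crate's frame, same axes). One groove on each long inner wall (y = +-100), formed by two 8 thick battens standing 10 out from the wall, 13 apart, flaring to about 20 apart in the top 20 below the rim.
- divider: Plywood divider panel 192 long (its x), 10 thick (its y), 82 high (its z), about 0.11 kg; origin at the middle of its lower edge. Starts upright in one of the stand's two slots. It fits the crate's grooves with its x along the crate's y (either way round); fully home it rests on the crate's floor (origin about 9 above the bench) with its top about 16 above the rim.
- offcut_panel: Bystander: a shorter panel, 120 x 10 x 56 high, upright in the other slot of the stand; same axes. Too short for the crate.
- stand: Fixed dark wooden stand, 210 (its x) x 120 (its y) with two slots along x at y = +25 and -25, 14 wide; slot floor 10 above the bench, slot walls up to 38 above the bench. Origin under its centre. Which panel is in which slot varies.
- screwdriver: Hand tool. Screwdriver 150 long, x from handle to blade tip; black square handle x -75 to +17, 26 wide and high; shank 8 thick. Origin under mid-length. 0.1 kg. Lies flat on the bench at the start, or is absent (None).
- brush: Hand tool. Flat paint brush 150 long, x from handle to bristles; wooden handle x -75 to 0, 24 wide, 22 high; metal ferrule and bristles 44 wide, x 0 to +75. Origin under mid-length. 0.09 kg. Lies flat on the bench at the start, or is absent (None).
- filling_knife: Hand tool. Filling knife 150 long, x from handle to blade; dark wooden handle x -75 to +15, 24 wide and high; flat steel blade 44 wide, 4 thick, 12 above the underside. Origin under mid-length. 0.09 kg. Lies flat on the bench at the start, or is absent (None).
- tape_roll: Supply. Roll of paper tape lying flat, 64 outside diameter, hole 38, 38 high; origin at the centre of its underside. 0.1 kg. Lies flat on the bench at the start, or is absent (None).
- sanding_block: Supply. Cork sanding block 80 (its x) x 42 (its y) x 28 high; origin at the centre of its underside. 0.08 kg. Lies flat on the bench at the start, or is absent (None).
- wood_batten: Supply. Short pale wooden block 85 (its x) x 35 (its y) x 35 high; origin at the centre of its underside. 0.07 kg. Lies flat on the bench at the start, or is absent (None).
- pen_mug: Bystander: white mug with three pens, 84 across, 95 high (pens to 150), on the far side of the bench; origin under its centre.
- glue_bottle: Bystander: white bottle, 60 across, 150 high; origin under its centre.
- tape_measure: Bystander: tape measure, 70 x 36 x 60 high; origin under its centre.
Mind the look-alikes: they are no part of the job. Leave any green look-alike of the brush alone.

How it is judged (in metres and radians):
On the way:
1. the divider is fully home in the crate's grooves while no tool or supply is in the crate yet (x of divider in the frame of crate between 0.025 and 0.035 m and y of divider in the frame of crate between -0.008 and 0.008 m and z of divider in the frame of crate below 0.0125 m and angle between the x axis of divider and the y axis of crate, either way round below 0.06 rad and angle between divider's own z axis and vertical below 0.06 rad and horizontal distance between each of screwdriver, brush, filling_knife, tape_roll, sanding_block, wood_batten and crate above 0.15 m), for 0.2 s.
At the end, for the whole second after the job is handed in: Divider in the grooves, on the crate floor (3.5 mm), within 5 mm of the groove line, 8 mm of mid-groove, 0.06 rad of square and upright. Each tool present has its origin in the wide bay, each supply in the narrow bay, under 62 mm above the bench, at rest. Bystanders within 30 mm (x of divider in the frame of crate between 0.025 and 0.035 m and y of divider in the frame of crate between -0.008 and 0.008 m and z of divider in the frame of crate below 0.0125 m and angle between the x axis of divider and the y axis of crate, either way round below 0.06 rad and angle between divider's own z axis and vertical below 0.06 rad and x of screwdriver in the frame of crate between -0.1415 and 0.025 m and y of screwdriver in the frame of crate between -0.1 and 0.1 m and z of each of screwdriver, brush, filling_knife, tape_roll, sanding_block, wood_batten in the frame of crate below 0.062 m and linear speed of each of screwdriver, brush, filling_knife, tape_roll, sanding_block, wood_batten below 0.02 m/s and x of brush in the frame of crate between -0.1415 and 0.025 m and y of brush in the frame of crate between -0.1 and 0.1 m and x of filling_knife in the frame of crate between -0.1415 and 0.025 m and y of filling_knife in the frame of crate between -0.1 and 0.1 m and x of tape_roll in the frame of crate between 0.035 and 0.1415 m and y of tape_roll in the frame of crate between -0.1 and 0.1 m and x of sanding_block in the frame of crate between 0.035 and 0.1415 m and y of sanding_block in the frame of crate between -0.1 and 0.1 m and x of wood_batten in the frame of crate between 0.035 and 0.1415 m and y of wood_batten in the frame of crate between -0.1 and 0.1 m); the robot touches nothing.
It fails at once if the mug is shifted by more than 30 mm (distance of pen_mug from where it was at the start of the episode above 0.03 m).
It fails at once if the glue bottle is shifted by more than 30 mm (distance of glue_bottle from where it was at the start of the episode above 0.03 m).
It fails at once if the tape measure is shifted by more than 30 mm (distance of tape_measure from where it was at the start of the episode above 0.03 m).
It fails at once if the short panel is shifted by more than 30 mm (distance of offcut_panel from where it was at the start of the episode above 0.03 m).
Of screwdriver, brush, filling_knife, tape_roll, sanding_block, wood_batten only 4 to 6 are there at a start; the rules pass over those that are not, and their reading is None.
At some moment in a run one of screwdriver, brush, filling_knife, tape_roll, sanding_block, wood_batten may be knocked a few centimetres aside while the robot is not near it.
It also fails if it takes over 210 s, if anything falls off the work surface, if the arm or the gripper's body presses on something with over 40 N, if the wrist force passes 120 N, or if a joint passes its speed limit or range.

## Working session

There is one attempt and no reset: what is moved stays moved. The work goes in short steps, Python scripts to look and compute and a tool call to move; the robot and the scene stay as the last step left them, time stands still between calls to the robot, and variables do not carry over. Pictures are saved under pics/ and viewed, at most 14 in all, crops included, and the job is handed in when it is done.

Besides the shell and the picture viewer there is one more tool, called by a JSON object that holds its "fn" and its "kwargs", one argument or row to a line. jog_arm: Moves the arm, as the interface text tells. Its arguments: {"type":"object","properties":{"commands":{"type":"array"}},"required":["commands"]}

```bash
mkdir -p pics; cat > h.py <<'E'
import numpy as np, cv2
from station import sensors, imaging, ticket
def grab(n):
    p,d=imaging.get_image(n); return p,d
def pts(n,d):
    """world xyz per pixel from depth"""
    c=imaging.camera_info(n);K=np.array(c["intrinsics"],float);E=np.array(c["extrinsics"],float);k=c["k1"]
    v,u=np.mgrid[0:d.shape[0],0:d.shape[1]]
    uv=np.stack([u,v],-1).reshape(-1,1,2).astype(float)
    r=cv2.undistortPoints(uv,K,np.array([k,0,0,0,0.])).reshape(*d.shape,2)
    P=np.dstack([r[...,0]*d,r[...,1]*d,d])
    W=(P-E[:3,3])@E[:3,:3]
    W[d<=0]=np.nan
    return W
def save(p,name,box=None,s=1):
    q=p[...,::-1]
    if box: q=q[box[1]:box[3],box[0]:box[2]]
    cv2.imwrite('pics/'+name+'.png',cv2.resize(q,None,fx=s,fy=s,interpolation=cv2.INTER_CUBIC))
E
python3 - <<'E'
from h import *
for n in("top","side"):
    p,d=grab(n);save(p,n+'0');np.savez(n+'0',p=p,d=d)
    c=imaging.camera_info(n);print(n,c)
    E=np.array(c["extrinsics"]);print(-E[:3,:3].T@E[:3,3])
    W=pts(n,d);print(np.isnan(W[...,2]).mean(),np.nanpercentile(W[...,2],[5,50,95]))
print(sensors.state())
E
```

```text
top {'intrinsics': array([[513.86955836,   0.        , 325.60421165],
       [  0.        , 513.86955836, 205.07825134],
       [  0.        ,   0.        ,   1.        ]]), 'k1': -0.032989297331139665, 'extrinsics': array([[-1.79386486e-02, -9.99809365e-01,  7.70962852e-03,
        -7.29291969e+01],
       [-9.74930275e-01,  1.57807858e-02, -2.21950276e-01,
         5.15574184e+02],
       [ 2.21786300e-01, -1.14978383e-02, -9.75027506e-01,
         1.26803636e+03],
       [ 0.00000000e+00,  0.00000000e+00,  0.00000000e+00,
         1.00000000e+00]])}
[ 220.10753736  -66.47178283 1351.3644167 ]
0.00415625 [-5.37619497e+02 -1.59972849e-01  7.90167210e+01]
side {'intrinsics': array([[470.00279358,   0.        , 317.12083754],
       [  0.        , 470.00279358, 202.06139057],
       [  0.        ,   0.        ,   1.        ]]), 'k1': -0.013523054965280555, 'extrinsics': array([[ 6.84472267e-01, -7.28930296e-01, -1.25832576e-02,
        -4.01520459e+02],
       [-5.20440050e-01, -4.76465594e-01, -7.08606162e-01,
         2.45946998e+02],
       [ 5.10529010e-01,  4.91570097e-01, -7.054
[... 216 characters left out ...]
1332155]
{'t': 0.1, 'joint_pos': array([-70.35781004,  26.83148491,  -0.66370682,  91.87500423,
         0.34654061,  61.38756347,  -3.22504297]), 'qvel': array([ 0.05498245, -0.14833083,  0.05693033, -0.17046012,  0.01217601,
       -0.01713532, -0.08947897]), 'tau': array([ 1.49286705e-03, -5.21640050e+01, -1.21758704e-02, -2.44365478e+01,
       -5.67602960e-02,  1.40401610e-02,  3.76252092e-05]), 'tool_pos': array([244.4963758 , 601.69540505, 213.73423478]), 'ee_rot': array([-1.79908317e+02,  9.55562752e-03,  1.57891470e+02]), 'force': array([0.52885027, 0.33672406, 0.20041967]), 'moment': array([0.00821333, 0.00877088, 0.05515815]), 'gripper_force': 0.0, 'finger_gap': 91.94356247823981}
```

View pics/top0.png

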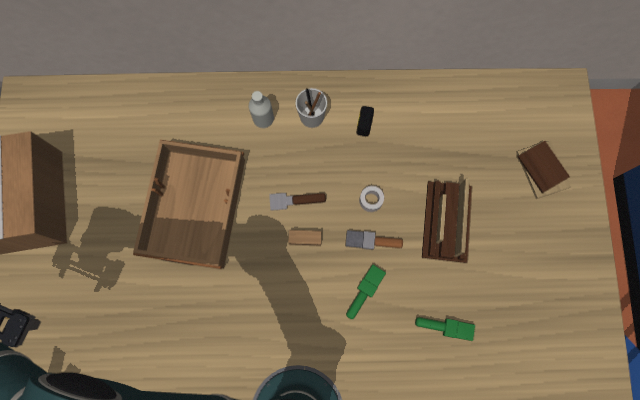

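View pics/side0.png

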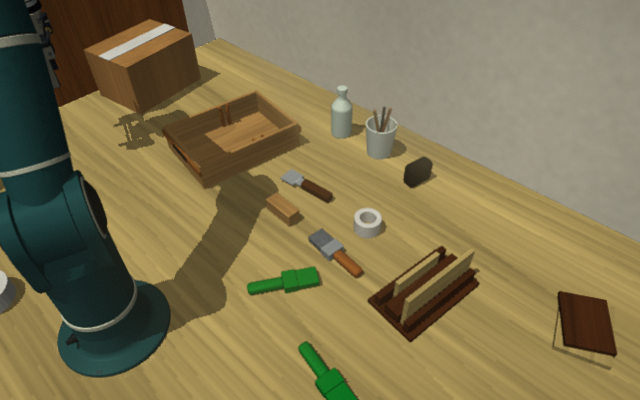

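The pictures show the crate at top (190,205), the stand at (447,222) with the long panel in the right-hand (−y) slot, the knife at (298,200), a pale block at (305,237), the tape roll at (371,198) and the brush at (374,240). The green look-alikes are at (367,291) and (447,327). I see no screwdriver and no second block.

```bash
cat >> h.py <<'E'
def rect(P):
    (c,s,a)=cv2.minAreaRect(P[:,:2].astype(np.float32)); 
    if s[0]<s[1]: s=s[::-1];a+=90
    return np.round(c,1),np.round(s,1),round((a+90)%180-90,1)
def comps(W,zlo,zhi,box=None):
    m=(W[...,2]>zlo)&(W[...,2]<zhi)&(W[...,0]>250)&(W[...,0]<900)&(abs(W[...,1])<700)
    if box: 
        b=np.zeros_like(m);b[box[1]:box[3],box[0]:box[2]]=1;m&=b
    n,l,st,ce=cv2.connectedComponentsWithStats(m.astype(np.uint8),connectivity=4)
    for i in range(1,n):
        if st[i,4]>25:
            P=W[l==i];print(np.round(ce[i]),st[i,4],*rect(P),'z',np.round(np.percentile(P[:,2],[5,50,95]),1))
E
python3 - <<'E'
from h import *
p,d=[np.load('top0.npz')[k] for k in 'pd'];W=pts('top',d)
print('low');comps(W,7,200)
print('stand');comps(W,30,46,(410,160,490,280));print('panels');comps(W,55,120,(410,160,490,280))
print('crate rim');comps(W,68,82,(120,130,260,280))
p,d=[np.load('side0.npz')[k] for k in 'pd'];W=pts('side',d)
print('side panels');comps(W,55,120,(360,230,490,340));print('rim');comps(W,68,82,(150,80,310,190))
print('low side');comps(W,7,50,(240,160,390,290))
E
```

```text
low
[311. 106.] 869 [782.3 -47.2] [83.  82.2] -24.9 z [ 14.   71.4 125.4]
[261. 110.] 678 [774.5  87.4] [58.5 53.6] -67.7 z [ 17.6  97.5 149.7]
[365. 121.] 398 [ 753.2 -192.4] [71.3 36.7] -12.6 z [21.1 58.  63.2]
[ 32. 193.] 6341 [558.4 668.1] [265.7  94.9] 6.7 z [ 25.7 148.8 161.9]
[189. 204.] 8377 [527.9 270.2] [312.6 224.7] -9.9 z [ 7.5 12.4 76.1]
[538. 168.] 1352 [ 617.1 -675.8] [144.3  99.8] 20.2 z [11.  22.3 27.3]
[448. 221.] 3447 [ 477.1 -405.9] [209.2 122.3] -8.2 z [ 9.1 38.4 92. ]
[371. 199.] 385 [ 536.2 -203.3] [63.1 62.8] 52.1 z [12.5 36.9 42.2]
[294. 200.] 640 [541.4  -6.6] [149.8  45.5] -84.7 z [ 9.9 16.7 26.8]
[304. 238.] 483 [435.2 -24.6] [83.9 36.5] 86.9 z [21.5 34.5 39. ]
[370. 241.] 744 [ 425.7 -206.5] [149.7  46.2] 82.3 z [14.1 20.9 25.6]
[367. 286.] 660 [ 299.  -180.4] [132.1  42.9] -35.4 z [16.  21.3 26.6]
stand
[435. 218.] 489 [ 482.5 -368.9] [200.   19.1] -7.7 z [32.4 38.  43.4]
[451. 220.] 1070 [ 477.  -405.2] [198.9  47.1] -7.2 z [33.6 38.6 43.5]
[463. 255.] 38 [ 384.6 -431.5] [23.1 15.5] -0.4 z [33.6 38.7 42.9]
panels
[463. 216.] 557 [ 476.6 -431. ] [189.8  
[... 255 characters left out ...]
 94.9]
[417. 270.] 315 [ 477.8 -381. ] [116.7  11.5] -8.4 z [56.5 65.2 68.4]
rim
[154.  82.] 40 [515.7 622.3] [39.1 11.7] 11.5 z [68.2 72.7 80.1]
[229. 129.] 1252 [530.3 270.4] [305.1 229.7] -9.3 z [68.9 73.5 76.6]
low side
[248. 163.] 135 [503.  165.1] [68.9  9.7] -8.8 z [ 7.9 17.7 34.8]
[307. 185.] 595 [543.1  -7.8] [154.   46.4] -86.2 z [ 9.7 15.3 24.8]
[283. 209.] 616 [438.5 -26.4] [88.3 38.6] 87.1 z [10.1 33.4 36.8]
[367. 222.] 648 [ 539.4 -205. ] [63.6 63.6] 78.9 z [ 9.8 33.4 39.5]
[335. 252.] 946 [ 426.8 -208.6] [150.4  45. ] 82.8 z [10.5 20.1 23.7]
[292. 280.] 950 [ 301.  -182.2] [132.   45.1] -33.2 z [12.5 20.4 23.7]
[386. 287.] 29 [ 423.6 -344.8] [36.4 15.3] 32.4 z [ 9.  38.7 40.4]
```

```bash
cat >> h.py <<'E'
from scipy.spatial.transform import Rotation as Ro
def plan(start,wps):
    """start,wps: (x,y,z,yaw) or ee_rot full start; prints shift/turn in tool axes of start"""
    s=np.array(start,float);R0=Ro.from_euler('xyz',s[3:],degrees=True) if len(s)==6 else Ro.from_euler('xyz',[180,0,s[3]],degrees=True)
    for w in wps:
        t=R0.inv().apply(np.array(w[:3],float)-s[:3]);r=(R0.inv()*Ro.from_euler('xyz',[180,0,w[3]],degrees=True)).as_rotvec()
        print(w,'t',np.round(t,1),'w',np.round(r,3),'rows %.1f %.1f'%(np.linalg.norm(t)/62.5,np.degrees(np.linalg.norm(r))/10.7))
def here():
    s=sensors.state();return [*s['tool_pos'],*s['ee_rot']]
def crate(W,c=(529.2,270.7),a=-9.6):
    q=W-np.array([*c,0]);r=np.radians(a);R=np.array([[np.cos(r),np.sin(r)],[-np.sin(r),np.cos(r)]])
    o=W.copy();o[...,:2]=q[...,:2]@R.T;return o
E
python3 - <<'E'
from h import *
for n in('top','side'):
    d=np.load(n+'0.npz')['d'];C=crate(pts(n,d)).reshape(-1,3)
    rim=C[(abs(C[:,2]-75)<4)&(abs(C[:,0])<165)&(abs(C[:,1])<125)]
    for ax,lim in((0,150.5),(1,109)):
        o=1-ax
        for sg in(1,-1):
            k=rim[(abs(rim[:,ax]*sg-lim+4)<9)&(abs(rim[:,o])<80)]
            if len(k)>20: print(n,'wall',ax,sg,np.median(k[:,ax]).round(1),'slope deg',np.degrees(np.polyfit(k[:,o],k[:,ax],1)[0]).round(2),len(k))
    for sg in(1,-1):
        k=C[(C[:,1]*sg>84)&(C[:,1]*sg<96)&(abs(C[:,0]-30)<45)&(C[:,2]>30)&(C[:,2]<82)]
        print(n,'battens',sg,len(k),np.histogram(k[:,0],np.arange(-15,76,5))[0])
plan(here(),[(600,300,250,115)])
plan((600,300,250,115),[(620,-100,250,40)])
plan((620,-100,250,40),[(477.4,-430.2,160,-7.9)])
E
```

```text
top wall 0 1 143.2 slope deg 0.09 187
top wall 0 -1 -146.4 slope deg 0.22 212
top wall 1 1 102.7 slope deg -0.25 217
top wall 1 -1 -104.5 slope deg 0.07 208
top battens 1 71 [ 0  0  0  0  0 15 12  4  0  8 20 12  0  0  0  0  0  0]
top battens -1 22 [0 0 0 0 0 6 1 0 0 4 7 4 0 0 0 0 0 0]
side wall 0 1 145.4 slope deg 0.45 119
side wall 0 -1 -146.2 slope deg 0.04 150
side wall 1 1 103.2 slope deg -0.23 146
side wall 1 -1 -106.9 slope deg 0.03 195
side battens 1 104 [ 0  1  0  2  1  3 29 12  1  2 18 23  4  2  2  3  1  0]
side battens -1 7 [0 0 0 0 0 2 1 0 0 0 0 4 0 0 0 0 0 0]
(600, 300, 250, 115) t [-442.9 -145.8  -36. ] w [-0.001  0.001  0.749] rows 7.5 4.0
(620, -100, 250, 40) t [-371.  -150.9   -0. ] w [ 0.    -0.     1.309] rows 6.4 7.0
(477.4, -430.2, 160, -7.9) t [-321.5  161.3   90. ] w [-0.    -0.     0.836] rows 5.9 4.5
```

{"fn": "jog_arm", "kwargs": {
  "commands": [
    {"tx": -443, "ty": -146, "tz": -36, "wz": 0.749, "jaw": 165},
    {"tx": -443, "ty": -146, "tz": -36, "wz": 0.749, "jaw": 165},
    {"tx": -443, "ty": -146, "tz": -36, "wz": 0.749, "jaw": 165},
    {"tx": -443, "ty": -146, "tz": -36, "wz": 0.749, "jaw": 165},
    {"tx": -443, "ty": -146, "tz": -36, "wz": 0.749, "jaw": 165},
    {"tx": -443, "ty": -146, "tz": -36, "wz": 0.749, "jaw": 165},
    {"tx": -443, "ty": -146, "tz": -36, "wz": 0.749, "jaw": 165},
    {"tx": -443, "ty": -146, "tz": -36, "wz": 0.749, "jaw": 165}
  ]
}}

```text
invalid input at $.commands[0]: expected keys wx, wy, wz, tx, ty, tz, jaw
```

{"fn": "jog_arm", "kwargs": {
  "commands": [
    {"wx": 0, "wy": 0, "tx": -443, "ty": -146, "tz": -36, "wz": 0.749, "jaw": 165},
    {"wx": 0, "wy": 0, "tx": -443, "ty": -146, "tz": -36, "wz": 0.749, "jaw": 165},
    {"wx": 0, "wy": 0, "tx": -443, "ty": -146, "tz": -36, "wz": 0.749, "jaw": 165},
    {"wx": 0, "wy": 0, "tx": -443, "ty": -146, "tz": -36, "wz": 0.749, "jaw": 165},
    {"wx": 0, "wy": 0, "tx": -443, "ty": -146, "tz": -36, "wz": 0.749, "jaw": 165},
    {"wx": 0, "wy": 0, "tx": -443, "ty": -146, "tz": -36, "wz": 0.749, "jaw": 165},
    {"wx": 0, "wy": 0, "tx": -443, "ty": -146, "tz": -36, "wz": 0.749, "jaw": 165},
    {"wx": 0, "wy": 0, "tx": -443, "ty": -146, "tz": -36, "wz": 0.749, "jaw": 165}
  ]
}}

```text
t: 1.1
tool_pos: [602.9, 296.0, 250.5]
ee_rot: [180.0, 0.1, 114.7]
force: [-0.1, 0.2, -0.6]
finger_gap: 32.6
gripper_force: 0.0
```

{"fn": "jog_arm", "kwargs": {
  "commands": [
    {"wx": 0, "wy": 0, "tx": -371, "ty": -151, "tz": 0, "wz": 1.309, "jaw": 165},
    {"wx": 0, "wy": 0, "tx": -371, "ty": -151, "tz": 0, "wz": 1.309, "jaw": 165},
    {"wx": 0, "wy": 0, "tx": -371, "ty": -151, "tz": 0, "wz": 1.309, "jaw": 165},
    {"wx": 0, "wy": 0, "tx": -371, "ty": -151, "tz": 0, "wz": 1.309, "jaw": 165},
    {"wx": 0, "wy": 0, "tx": -371, "ty": -151, "tz": 0, "wz": 1.309, "jaw": 165},
    {"wx": 0, "wy": 0, "tx": -371, "ty": -151, "tz": 0, "wz": 1.309, "jaw": 165},
    {"wx": 0, "wy": 0, "tx": -371, "ty": -151, "tz": 0, "wz": 1.309, "jaw": 165},
    {"wx": 0, "wy": 0, "tx": -371, "ty": -151, "tz": 0, "wz": 1.309, "jaw": 165}
  ]
}}

```text
t: 2.1
tool_pos: [619.3, -102.5, 250.3]
ee_rot: [180.0, 0.1, 39.8]
force: [0.1, -0.2, -0.9]
finger_gap: 32.0
gripper_force: 0.0
```

```bash
python3 - <<'E'
from h import *
print(np.round(here(),2))
plan(here(),[(477.4,-430.2,130,-7.9)])
E
```

```text
[ 6.1926e+02 -1.0252e+02  2.5029e+02  1.7997e+02  8.0000e-02  3.9790e+01]
(477.4, -430.2, 130, -7.9) t [-318.6  160.9  120.8] w [0.001 0.001 0.832] rows 6.0 4.5
```

{"fn": "jog_arm", "kwargs": {
  "commands": [
    {"wx": 0.001, "wy": 0.001, "wz": 0.832, "tx": -318.6, "ty": 160.9, "tz": 60, "jaw": 165},
    {"wx": 0.001, "wy": 0.001, "wz": 0.832, "tx": -318.6, "ty": 160.9, "tz": 60, "jaw": 165},
    {"wx": 0.001, "wy": 0.001, "wz": 0.832, "tx": -318.6, "ty": 160.9, "tz": 60, "jaw": 165},
    {"wx": 0.001, "wy": 0.001, "wz": 0.832, "tx": -318.6, "ty": 160.9, "tz": 60, "jaw": 165},
    {"wx": 0.001, "wy": 0.001, "wz": 0.832, "tx": -318.6, "ty": 160.9, "tz": 60, "jaw": 165},
    {"wx": 0.001, "wy": 0.001, "wz": 0.832, "tx": -318.6, "ty": 160.9, "tz": 60, "jaw": 165},
    {"wx": 0.001, "wy": 0.001, "wz": 0.832, "tx": -318.6, "ty": 160.9, "tz": 120.8, "jaw": 165},
    {"wx": 0.001, "wy": 0.001, "wz": 0.832, "tx": -318.6, "ty": 160.9, "tz": 120.8, "jaw": 165}
  ]
}}

```text
t: 3.1
tool_pos: [478.1, -423.6, 125.4]
ee_rot: [-179.6, 0.4, -7.5]
force: [-0.3, 0.7, 0.1]
finger_gap: 32.5
gripper_force: 0.0
```

```bash
python3 - <<'E'
from h import *
p,d=grab('side');save(p,'side1',(340,150,520,350),3)
W=pts('side',d);comps(W,55,97,(360,230,490,340))
print(np.round(here(),2))
plan(here(),[(477.4,-430.2,58,-7.9)])
E
```

```text
[434. 283.] 867 [ 477.3 -429.6] [191.   12.8] -7.5 z [57.9 82.2 94.5]
[415. 271.] 296 [ 477.5 -380.7] [117.4  11.5] -8.7 z [56.2 65.2 68.1]
[ 4.7965e+02 -4.2507e+02  1.2826e+02 -1.7974e+02  1.7000e-01 -7.4400e+00]
(477.4, -430.2, 58, -7.9) t [-1.4  5.7 70.2] w [-0.005  0.003  0.008] rows 1.1 0.1
```

View pics/side1.png

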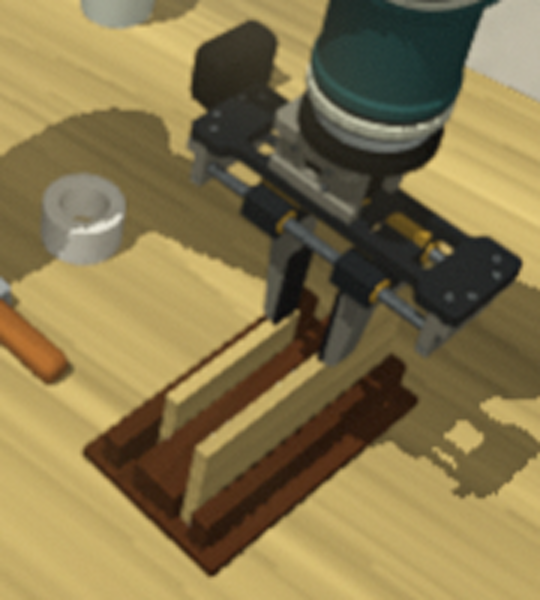

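The crop shows the gripper above the stand, with fingers at about (290,270) and (345,320), still 5 mm short of the panel because it is settling. I'll let it settle before going down.

{"fn": "jog_arm", "kwargs": {
  "commands": [
    {"wx": 0, "wy": 0, "wz": 0, "tx": 0, "ty": 0, "tz": 0, "jaw": 165},
    {"wx": 0, "wy": 0, "wz": 0, "tx": 0, "ty": 0, "tz": 0, "jaw": 165},
    {"wx": 0, "wy": 0, "wz": 0, "tx": 0, "ty": 0, "tz": 0, "jaw": 165}
  ]
}}

```text
t: 3.52
tool_pos: [480.1, -427.8, 131.1]
ee_rot: [-180.0, -0.1, -7.6]
force: [-0.9, 0.1, 0.3]
finger_gap: 32.6
gripper_force: 0.0
```

```bash
python3 - <<'E'
from h import *
print(np.round(here(),2))
plan(here(),[(477.4,-430,58,-7.8)])
E
```

```text
[ 4.8006e+02 -4.2777e+02  1.3114e+02 -1.7996e+02 -1.5000e-01 -7.6300e+00]
(477.4, -430, 58, -7.8) t [-2.5  2.6 73.1] w [-0.001 -0.003  0.003] rows 1.2 0.0
```

{"fn": "jog_arm", "kwargs": {
  "commands": [
    {"wx": -0.001, "wy": -0.003, "wz": 0.003, "tx": -2.5, "ty": 2.6, "tz": 20, "jaw": 165},
    {"wx": -0.001, "wy": -0.003, "wz": 0.003, "tx": -2.5, "ty": 2.6, "tz": 45, "jaw": 165},
    {"wx": -0.001, "wy": -0.003, "wz": 0.003, "tx": -2.5, "ty": 2.6, "tz": 73, "jaw": 165},
    {"wx": -0.001, "wy": -0.003, "wz": 0.003, "tx": -2.5, "ty": 2.6, "tz": 73, "jaw": 165},
    {"wx": -0.001, "wy": -0.003, "wz": 0.003, "tx": -2.5, "ty": 2.6, "tz": 73, "jaw": 165}
  ]
}}

```text
t: 4.15
tool_pos: [476.2, -430.6, 57.0]
ee_rot: [180.0, 0.1, -7.9]
force: [0.1, -0.6, 1.0]
finger_gap: 32.4
gripper_force: 0.0
```

{"fn": "jog_arm", "kwargs": {
  "commands": [
    {"wx": 0, "wy": 0, "wz": 0, "tx": 0, "ty": 0, "tz": 0, "jaw": 190},
    {"wx": 0, "wy": 0, "wz": 0, "tx": 0, "ty": 0, "tz": 0, "jaw": 215},
    {"wx": 0, "wy": 0, "wz": 0, "tx": 0, "ty": 0, "tz": 0, "jaw": 255},
    {"wx": 0, "wy": 0, "wz": 0, "tx": 0, "ty": 0, "tz": 0, "jaw": 255},
    {"wx": 0, "wy": 0, "wz": 0, "tx": 0, "ty": 0, "tz": 0, "jaw": 255},
    {"wx": 0, "wy": 0, "wz": 0, "tx": 0, "ty": 0, "tz": 0, "jaw": 255}
  ]
}}

```text
t: 4.9
tool_pos: [476.7, -430.1, 57.4]
ee_rot: [-180.0, 0.1, -7.9]
force: [-0.8, 1.7, 5.2]
finger_gap: 9.6
gripper_force: 30.0
```

{"fn": "jog_arm", "kwargs": {
  "commands": [
    {"wx": 0, "wy": 0, "wz": 0, "tx": 0, "ty": 0, "tz": -20, "jaw": 255},
    {"wx": 0, "wy": 0, "wz": 0, "tx": 0, "ty": 0, "tz": -50, "jaw": 255},
    {"wx": 0, "wy": 0, "wz": 0, "tx": 0, "ty": 0, "tz": -90, "jaw": 255},
    {"wx": 0, "wy": 0, "wz": 0, "tx": 0, "ty": 0, "tz": -135, "jaw": 255},
    {"wx": 0, "wy": 0, "wz": 0, "tx": 0, "ty": 0, "tz": -135, "jaw": 255},
    {"wx": 0, "wy": 0, "wz": 0, "tx": 0, "ty": 0, "tz": -135, "jaw": 255}
  ]
}}

```text
t: 5.65
tool_pos: [476.4, -429.5, 191.5]
ee_rot: [-179.9, 0.2, -7.9]
force: [1.0, 0.4, -1.3]
finger_gap: 9.7
gripper_force: 30.0
```

```bash
python3 - <<'E'
from h import *
s=sensors.state();print(np.round(here(),2),s['finger_gap'],s['gripper_force'],s['force'])
plan(here(),[(560,-100,192,36)])
plan((560,-100,192,36),[(558.2,264.5,192,80.4)])
E
```

```text
[ 4.7644e+02 -4.2947e+02  1.9154e+02 -1.7994e+02  1.6000e-01 -7.8600e+00] 9.675228896320537 29.999771118164062 [ 0.95306805  0.37852221 -1.33341496]
(560, -100, 192, 36) t [ 3.770e+01 -3.378e+02 -2.000e-01] w [-0.002  0.002 -0.765] rows 5.4 4.1
(558.2, 264.5, 192, 80.4) t [ 212.8 -295.9   -0. ] w [ 0.     0.    -0.775] rows 5.8 4.1
```

{"fn": "jog_arm", "kwargs": {
  "commands": [
    {"wx": 0, "wy": 0, "wz": -0.1, "tx": 5, "ty": -45, "tz": 0, "jaw": 255},
    {"wx": 0, "wy": 0, "wz": -0.22, "tx": 11, "ty": -95, "tz": 0, "jaw": 255},
    {"wx": 0, "wy": 0, "wz": -0.34, "tx": 17, "ty": -150, "tz": 0, "jaw": 255},
    {"wx": 0, "wy": 0, "wz": -0.46, "tx": 23, "ty": -205, "tz": 0, "jaw": 255},
    {"wx": 0, "wy": 0, "wz": -0.58, "tx": 29, "ty": -260, "tz": 0, "jaw": 255},
    {"wx": 0, "wy": 0, "wz": -0.7, "tx": 34, "ty": -310, "tz": 0, "jaw": 255},
    {"wx": -0.002, "wy": 0.002, "wz": -0.765, "tx": 37.7, "ty": -337.8, "tz": 0, "jaw": 255}
  ]
}}

```text
t: 6.52
tool_pos: [559.9, -97.4, 190.4]
ee_rot: [-179.9, 0.1, 36.3]
force: [0.6, 0.2, -0.4]
finger_gap: 10.1
gripper_force: 30.0
```

{"fn": "jog_arm", "kwargs": {
  "commands": [
    {"wx": 0, "wy": 0, "wz": -0.1, "tx": 28, "ty": -39, "tz": 0, "jaw": 255},
    {"wx": 0, "wy": 0, "wz": -0.22, "tx": 60, "ty": -84, "tz": 0, "jaw": 255},
    {"wx": 0, "wy": 0, "wz": -0.36, "tx": 95, "ty": -132, "tz": 0, "jaw": 255},
    {"wx": 0, "wy": 0, "wz": -0.5, "tx": 130, "ty": -180, "tz": 0, "jaw": 255},
    {"wx": 0, "wy": 0, "wz": -0.63, "tx": 165, "ty": -229, "tz": 0, "jaw": 255},
    {"wx": 0, "wy": 0, "wz": -0.73, "tx": 195, "ty": -271, "tz": 0, "jaw": 255},
    {"wx": 0, "wy": 0, "wz": -0.775, "tx": 212.8, "ty": -295.9, "tz": 0, "jaw": 255},
    {"wx": 0, "wy": 0, "wz": -0.775, "tx": 212.8, "ty": -295.9, "tz": 0, "jaw": 255}
  ]
}}

```text
t: 7.52
tool_pos: [558.3, 265.1, 190.5]
ee_rot: [-180.0, 0.1, 80.5]
force: [0.3, -0.4, -1.5]
finger_gap: 9.7
gripper_force: 30.0
```

{"fn": "jog_arm", "kwargs": {
  "commands": [
    {"wx": 0, "wy": 0, "wz": 0, "tx": 0, "ty": 0, "tz": 0, "jaw": 255},
    {"wx": 0, "wy": 0, "wz": 0, "tx": 0, "ty": 0, "tz": 0, "jaw": 255},
    {"wx": 0, "wy": 0, "wz": 0, "tx": 0, "ty": 0, "tz": 0, "jaw": 255},
    {"wx": 0, "wy": 0, "wz": 0, "tx": 0, "ty": 0, "tz": 0, "jaw": 255}
  ]
}}

```text
t: 8.02
tool_pos: [558.9, 263.3, 191.7]
ee_rot: [180.0, 0.0, 80.3]
force: [-0.5, 0.5, -0.4]
finger_gap: 9.9
gripper_force: 30.0
```

```bash
python3 - <<'E'
from h import *
for n in('top','side'):
    p,d=grab(n);save(p,n+'2',(90,20,320,220) if n=='side' else (80,40,310,290),2.4);W=pts(n,d);np.savez(n+'2',p=p,d=d)
    C=crate(W)
    m=(abs(C[...,0]-30)<18)&(abs(C[...,1])<115)&(W[...,2]>135)&(W[...,2]<222)
    for sg in(1,-1):
        k=C[m&(C[...,1]*sg>35)];print(n,sg,len(k),np.percentile(k,[1,50,99],axis=0).round(1).tolist())
    print(rect(W[m]))
print(np.round(here(),2),sensors.state()['force'])
plan(here(),[(558.2,264.5,150,80.4)])
E
```

```text
Traceback (most recent call last):
IndexError: index -1 is out of bounds for axis 0 with size 0
```

```bash
python3 - <<'E'
from h import *
for n in('top','side'):
    p,d=grab(n);save(p,n+'2',(90,20,320,220) if n=='side' else (80,40,310,290),2.4);W=pts(n,d);np.savez(n+'2',p=p,d=d)
    C=crate(W)
    m=(abs(C[...,0]-30)<18)&(abs(C[...,1])<115)&(W[...,2]>135)&(W[...,2]<222)
    for sg in(1,-1):
        k=C[m&(C[...,1]*sg>35)]
        if len(k): print(n,sg,len(k),np.percentile(k,[1,50,99],axis=0).round(1).tolist())
    if m.sum()>5: print(rect(W[m]))
print(np.round(here(),2),sensors.state()['force'])
plan(here(),[(558.2,264.5,150,80.4)])
E
```

```text
top -1 237 [[22.1, -98.6, 145.1], [23.6, -72.1, 186.0], [32.3, -36.3, 221.5]]
(array([545.2, 220.3]), array([101.8,  31. ]), 72.1)
side 1 226 [[24.7, 36.2, 145.4], [26.6, 64.6, 183.7], [28.6, 92.4, 221.0]]
side -1 399 [[24.3, -100.4, 145.4], [26.7, -76.0, 184.3], [35.3, -35.9, 221.2]]
(array([556.9, 262. ]), array([193.6,  35.3]), 88.3)
[5.5871e+02 2.6376e+02 1.9158e+02 1.7999e+02 4.0000e-02 8.0360e+01] [ 0.17533938 -0.72399716 -1.16162242]
(558.2, 264.5, 150, 80.4) t [ 0.7 -0.6 41.6] w [ 0.     0.001 -0.001] rows 0.7 0.0
```

View pics/side2.png

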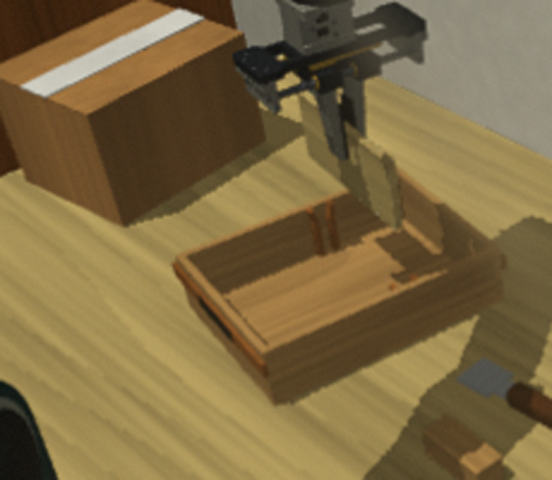

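Panel hanging above the crate, near the grooves (crop (325,225)), faces at the right crate x. It is about 2 mm short along the crate's y, so I'll shift it and insert in stages.

{"fn": "jog_arm", "kwargs": {
  "commands": [
    {"wx": 0, "wy": 0.001, "wz": -0.001, "tx": 2, "ty": -0.6, "tz": 20, "jaw": 255},
    {"wx": 0, "wy": 0.001, "wz": -0.001, "tx": 2, "ty": -0.6, "tz": 50, "jaw": 255},
    {"wx": 0, "wy": 0.001, "wz": -0.001, "tx": 2, "ty": -0.6, "tz": 65, "jaw": 255},
    {"wx": 0, "wy": 0.001, "wz": -0.001, "tx": 2, "ty": -0.6, "tz": 76, "jaw": 255},
    {"wx": 0, "wy": 0.001, "wz": -0.001, "tx": 2, "ty": -0.6, "tz": 76, "jaw": 255},
    {"wx": 0, "wy": 0.001, "wz": -0.001, "tx": 2, "ty": -0.6, "tz": 76, "jaw": 255}
  ]
}}

```text
t: 8.93
tool_pos: [559.1, 266.1, 116.3]
ee_rot: [179.9, -0.1, 80.4]
force: [-0.2, -0.1, -1.2]
finger_gap: 9.7
gripper_force: 30.0
```

{"fn": "jog_arm", "kwargs": {
  "commands": [
    {"wx": 0, "wy": 0, "wz": 0, "tx": 0, "ty": 0, "tz": 5, "jaw": 255},
    {"wx": 0, "wy": 0, "wz": 0, "tx": 0, "ty": 0, "tz": 10, "jaw": 255},
    {"wx": 0, "wy": 0, "wz": 0, "tx": 0, "ty": 0, "tz": 15, "jaw": 255},
    {"wx": 0, "wy": 0, "wz": 0, "tx": 0, "ty": 0, "tz": 20, "jaw": 255},
    {"wx": 0, "wy": 0, "wz": 0, "tx": 0, "ty": 0, "tz": 20, "jaw": 255}
  ]
}}

```text
t: 9.55
tool_pos: [558.1, 265.7, 94.9]
ee_rot: [-180.0, 0.0, 80.4]
force: [-0.1, 0.4, -1.1]
finger_gap: 9.8
gripper_force: 30.0
```

{"fn": "jog_arm", "kwargs": {
  "commands": [
    {"wx": 0, "wy": 0, "wz": 0, "tx": 0, "ty": 0, "tz": 8, "jaw": 255},
    {"wx": 0, "wy": 0, "wz": 0, "tx": 0, "ty": 0, "tz": 16, "jaw": 255},
    {"wx": 0, "wy": 0, "wz": 0, "tx": 0, "ty": 0, "tz": 24, "jaw": 255},
    {"wx": 0, "wy": 0, "wz": 0, "tx": 0, "ty": 0, "tz": 32, "jaw": 255},
    {"wx": 0, "wy": 0, "wz": 0, "tx": 0, "ty": 0, "tz": 36, "jaw": 255},
    {"wx": 0, "wy": 0, "wz": 0, "tx": 0, "ty": 0, "tz": 37, "jaw": 255},
    {"wx": 0, "wy": 0, "wz": 0, "tx": 0, "ty": 0, "tz": 37, "jaw": 255}
  ]
}}

```text
t: 10.42
tool_pos: [558.6, 265.9, 58.6]
ee_rot: [180.0, -0.0, 80.4]
force: [-0.4, 0.3, -1.7]
finger_gap: 9.8
gripper_force: 30.0
```

```bash
python3 - <<'E'
from h import *
p,d=grab('side');W=pts('side',d);C=crate(W)
m=(abs(C[...,0]-30)<18)&(abs(C[...,1])<99)&(W[...,2]>78)&(W[...,2]<110)
for sg in(1,-1):
    k=C[m&(C[...,1]*sg>45)];print(sg,len(k),np.percentile(k,[1,50,99],axis=0).round(1).tolist())
print(np.round(here(),2),sensors.state()['force'])
E
```

```text
1 25 [[24.7, 47.2, 78.5], [25.9, 67.1, 88.9], [28.1, 93.5, 95.8]]
-1 94 [[23.8, -98.3, 78.9], [27.4, -76.4, 91.0], [35.8, -46.2, 95.0]]
[ 5.5862e+02  2.6597e+02  5.8740e+01  1.7998e+02 -3.0000e-02  8.0430e+01] [ 0.95122494  1.02457174 -0.8656022 ]
```

{"fn": "jog_arm", "kwargs": {
  "commands": [
    {"wx": 0, "wy": 0, "wz": 0, "tx": 0, "ty": 0, "tz": 1, "jaw": 255},
    {"wx": 0, "wy": 0, "wz": 0, "tx": 0, "ty": 0, "tz": 2, "jaw": 255},
    {"wx": 0, "wy": 0, "wz": 0, "tx": 0, "ty": 0, "tz": 3, "jaw": 255},
    {"wx": 0, "wy": 0, "wz": 0, "tx": 0, "ty": 0, "tz": 3, "jaw": 255},
    {"wx": 0, "wy": 0, "wz": 0, "tx": 0, "ty": 0, "tz": 3, "jaw": 255}
  ]
}}

```text
t: 11.1
tool_pos: [558.6, 266.0, 56.4]
ee_rot: [180.0, -0.0, 80.4]
force: [-2.1, -0.7, 6.0]
finger_gap: 10.2
gripper_force: 30.0
```

{"fn": "jog_arm", "kwargs": {
  "commands": [
    {"wx": 0, "wy": 0, "wz": 0, "tx": 0, "ty": 0, "tz": 0, "jaw": 190},
    {"wx": 0, "wy": 0, "wz": 0, "tx": 0, "ty": 0, "tz": 0, "jaw": 165},
    {"wx": 0, "wy": 0, "wz": 0, "tx": 0, "ty": 0, "tz": 0, "jaw": 165},
    {"wx": 0, "wy": 0, "wz": 0, "tx": 0, "ty": 0, "tz": 0, "jaw": 165},
    {"wx": 0, "wy": 0, "wz": 0, "tx": 0, "ty": 0, "tz": -30, "jaw": 165},
    {"wx": 0, "wy": 0, "wz": 0, "tx": 0, "ty": 0, "tz": -80, "jaw": 165},
    {"wx": 0, "wy": 0, "wz": 0, "tx": 0, "ty": 0, "tz": -130, "jaw": 165},
    {"wx": 0, "wy": 0, "wz": 0, "tx": 0, "ty": 0, "tz": -140, "jaw": 165}
  ]
}}

```text
t: 12.1
tool_pos: [560.4, 266.6, 199.4]
ee_rot: [179.7, -0.3, 80.4]
force: [-0.0, 0.6, -0.3]
finger_gap: 32.1
gripper_force: 0.0
```

```bash
python3 - <<'E'
from h import *
p,d=grab('side');W=pts('side',d);C=crate(W)
m=(abs(C[...,0]-30)<18)&(abs(C[...,1])<99)&(W[...,2]>78)&(W[...,2]<110)
print(rect(W[m&(W[...,2]>85)]))
for sg in(1,-1):
    k=C[m&(C[...,1]*sg>45)];print(sg,len(k),np.percentile(k,[1,50,99],axis=0).round(1).tolist())
comps(W,7,50,(240,160,390,290))
print(np.round(here(),2),sensors.state()['force'])
E
```

```text
(array([558.5, 263.2]), array([191.7,  13.4]), 80.3)
1 64 [[24.1, 45.6, 79.4], [27.1, 68.0, 89.3], [36.0, 94.2, 93.4]]
-1 83 [[24.1, -97.7, 78.4], [27.3, -75.6, 89.0], [35.7, -46.6, 93.1]]
[248. 163.] 137 [501.1 165.3] [64.8  8.6] -9.1 z [ 8.1 17.1 34. ]
[307. 185.] 593 [540.4  -7.3] [152.5  48.2] -88.7 z [ 9.7 15.3 24.9]
[283. 209.] 614 [437.4 -26.7] [87.1 38.4] 87.0 z [10.3 33.2 36.5]
[367. 222.] 647 [ 538.4 -204.6] [63.8 63.5] 73.9 z [10.  32.8 39.3]
[334. 251.] 941 [ 427.1 -208.5] [149.9  45.9] 83.6 z [10.2 20.2 23.4]
[292. 280.] 963 [ 300.4 -182.4] [131.5  44.4] -34.0 z [11.8 20.4 23.9]
[386. 287.] 29 [ 422.8 -345.3] [35.9 15.3] 32.3 z [11.4 39.3 41. ]
[ 5.5984e+02  2.6650e+02  1.9863e+02  1.7978e+02 -2.2000e-01  8.0420e+01] [0.55183012 0.93136745 1.02818422]
```

```bash
python3 - <<'E'
from h import *
plan(here(),[(537.4,-204.1,120,120)])
plan((537.4,-204.1,120,120),[(537.4,-204.1,6,120)])
g=lambda x,y:np.round(np.array([528.6,269.3])+Ro.from_euler('z',-9.6,degrees=True).as_matrix()[:2,:2]@[x,y],1)
for q in((88,38),(88,-48),(-95,-4),(-35,-14)):print(q,g(*q))
E
```

```text
(537.4, -204.1, 120, 120) t [-468.1   55.9   77.1] w [ 0.005 -0.002 -0.691] rows 7.6 3.7
(537.4, -204.1, 6, 120) t [  0.  -0. 114.] w [0. 0. 0.] rows 1.8 0.0
(88, 38) [621.7 292.1]
(88, -48) [607.4 207.3]
(-95, -4) [434.3 281.2]
(-35, -14) [491.8 261.3]
```

{"fn": "jog_arm", "kwargs": {
  "commands": [
    {"wx": 0.005, "wy": -0.002, "wz": -0.691, "tx": -468.1, "ty": 55.9, "tz": 20, "jaw": 0},
    {"wx": 0.005, "wy": -0.002, "wz": -0.691, "tx": -468.1, "ty": 55.9, "tz": 20, "jaw": 0},
    {"wx": 0.005, "wy": -0.002, "wz": -0.691, "tx": -468.1, "ty": 55.9, "tz": 20, "jaw": 0},
    {"wx": 0.005, "wy": -0.002, "wz": -0.691, "tx": -468.1, "ty": 55.9, "tz": 20, "jaw": 0},
    {"wx": 0.005, "wy": -0.002, "wz": -0.691, "tx": -468.1, "ty": 55.9, "tz": 20, "jaw": 0},
    {"wx": 0.005, "wy": -0.002, "wz": -0.691, "tx": -468.1, "ty": 55.9, "tz": 20, "jaw": 0},
    {"wx": 0.005, "wy": -0.002, "wz": -0.691, "tx": -468.1, "ty": 55.9, "tz": 20, "jaw": 0},
    {"wx": 0.005, "wy": -0.002, "wz": -0.691, "tx": -468.1, "ty": 55.9, "tz": 77, "jaw": 0}
  ]
}}

```text
t: 13.15
tool_pos: [537.2, -206.6, 124.8]
ee_rot: [-179.9, 0.3, 119.8]
force: [0.6, 1.4, -0.5]
finger_gap: 92.1
gripper_force: 0.0
```

{"fn": "jog_arm", "kwargs": {
  "commands": [
    {"wx": 0, "wy": 0, "wz": 0, "tx": 0, "ty": 0, "tz": 0, "jaw": 0},
    {"wx": 0, "wy": 0, "wz": 0, "tx": 0, "ty": 0, "tz": 0, "jaw": 0},
    {"wx": 0, "wy": 0, "wz": 0, "tx": 0, "ty": 0, "tz": 0, "jaw": 0}
  ]
}}

```text
t: 13.52
tool_pos: [537.1, -200.2, 124.6]
ee_rot: [-179.8, 0.0, 120.2]
force: [0.1, -0.8, 0.2]
finger_gap: 92.0
gripper_force: 0.0
```

```bash
python3 - <<'E'
from h import *
p,d=grab('side');W=pts('side',d);comps(W,7,45,(330,160,400,260))
print(np.round(here(),2))
plan(here(),[(537.4,-204.1,6,120)])
E
```

```text
[367. 222.] 650 [ 539.4 -205.1] [64.  63.4] 19.5 z [10.2 33.5 39.4]
[337. 250.] 297 [ 430.8 -202.1] [80.6 37.9] 65.9 z [13.8 21.2 23.9]
[ 5.3711e+02 -2.0032e+02  1.2478e+02 -1.7983e+02  6.0000e-02  1.2017e+02]
(537.4, -204.1, 6, 120) t [ -3.3  -1.3 118.8] w [-0.003  0.001  0.003] rows 1.9 0.0
```

{"fn": "jog_arm", "kwargs": {
  "commands": [
    {"wx": 0, "wy": 0, "wz": 0, "tx": -3.3, "ty": -1.3, "tz": 50, "jaw": 0},
    {"wx": 0, "wy": 0, "wz": 0, "tx": -3.3, "ty": -1.3, "tz": 95, "jaw": 0},
    {"wx": -0.003, "wy": 0.001, "wz": 0.003, "tx": -3.3, "ty": -1.3, "tz": 118, "jaw": 0},
    {"wx": -0.003, "wy": 0.001, "wz": 0.003, "tx": -3.3, "ty": -1.3, "tz": 118, "jaw": 0},
    {"wx": -0.003, "wy": 0.001, "wz": 0.003, "tx": -3.3, "ty": -1.3, "tz": 118, "jaw": 60},
    {"wx": -0.003, "wy": 0.001, "wz": 0.003, "tx": -3.3, "ty": -1.3, "tz": 118, "jaw": 120},
    {"wx": -0.003, "wy": 0.001, "wz": 0.003, "tx": -3.3, "ty": -1.3, "tz": 118, "jaw": 160},
    {"wx": -0.003, "wy": 0.001, "wz": 0.003, "tx": -3.3, "ty": -1.3, "tz": 118, "jaw": 160}
  ]
}}

```text
t: 14.58
tool_pos: [537.2, -205.6, 6.9]
ee_rot: [180.0, 0.0, 119.9]
force: [0.9, 1.3, 7.1]
finger_gap: 63.7
gripper_force: 30.0
```

{"fn": "jog_arm", "kwargs": {
  "commands": [
    {"wx": 0, "wy": 0, "wz": 0, "tx": 0, "ty": 0, "tz": -10, "jaw": 160},
    {"wx": 0, "wy": 0, "wz": 0, "tx": 0, "ty": 0, "tz": -50, "jaw": 160},
    {"wx": 0, "wy": 0, "wz": 0, "tx": 0, "ty": 0, "tz": -100, "jaw": 160},
    {"wx": 0, "wy": 0, "wz": 0, "tx": 0, "ty": 0, "tz": -150, "jaw": 160},
    {"wx": 0, "wy": 0, "wz": 0, "tx": 0, "ty": 0, "tz": -160, "jaw": 160},
    {"wx": 0, "wy": 0, "wz": 0, "tx": 0, "ty": 0, "tz": -160, "jaw": 160}
  ]
}}

```text
t: 15.32
tool_pos: [536.0, -205.5, 165.8]
ee_rot: [-179.9, -0.0, 119.8]
force: [0.2, 0.3, -1.2]
finger_gap: 63.9
gripper_force: 30.0
```

```bash
python3 - <<'E'
from h import *
print(np.round(here(),2))
plan(here(),[(621.7,292.1,166,170.4),(621.7,292.1,140,170.4)])
E
```

```text
[ 5.3600e+02 -2.0549e+02  1.6578e+02 -1.7991e+02 -5.0000e-02  1.1985e+02]
(621.7, 292.1, 166, 170.4) t [388.9 322.   -0.4] w [-0.001 -0.002 -0.882] rows 8.1 4.7
(621.7, 292.1, 140, 170.4) t [388.9 322.   25.6] w [-0.001 -0.002 -0.882] rows 8.1 4.7
```

{"fn": "jog_arm", "kwargs": {
  "commands": [
    {"wx": 0, "wy": 0, "wz": -0.882, "tx": 388.9, "ty": 322, "tz": 0, "jaw": 160},
    {"wx": 0, "wy": 0, "wz": -0.882, "tx": 388.9, "ty": 322, "tz": 0, "jaw": 160},
    {"wx": 0, "wy": 0, "wz": -0.882, "tx": 388.9, "ty": 322, "tz": 0, "jaw": 160},
    {"wx": 0, "wy": 0, "wz": -0.882, "tx": 388.9, "ty": 322, "tz": 0, "jaw": 160},
    {"wx": 0, "wy": 0, "wz": -0.882, "tx": 388.9, "ty": 322, "tz": 0, "jaw": 160},
    {"wx": 0, "wy": 0, "wz": -0.882, "tx": 388.9, "ty": 322, "tz": 0, "jaw": 160},
    {"wx": 0, "wy": 0, "wz": -0.882, "tx": 388.9, "ty": 322, "tz": 0, "jaw": 160},
    {"wx": 0, "wy": 0, "wz": -0.882, "tx": 388.9, "ty": 322, "tz": 0, "jaw": 160}
  ]
}}

```text
t: 16.32
tool_pos: [619.9, 288.3, 162.3]
ee_rot: [-179.8, -0.3, 170.4]
force: [1.3, -0.8, -0.9]
finger_gap: 64.0
gripper_force: 30.0
```

{"fn": "jog_arm", "kwargs": {
  "commands": [
    {"wx": 0, "wy": 0, "wz": 0, "tx": 0, "ty": 0, "tz": 0, "jaw": 160},
    {"wx": 0, "wy": 0, "wz": 0, "tx": 0, "ty": 0, "tz": 0, "jaw": 160},
    {"wx": 0, "wy": 0, "wz": 0, "tx": 0, "ty": 0, "tz": 0, "jaw": 160},
    {"wx": 0, "wy": 0, "wz": 0, "tx": 0, "ty": 0, "tz": 0, "jaw": 160}
  ]
}}

```text
t: 16.82
tool_pos: [621.4, 285.4, 165.2]
ee_rot: [-179.9, -0.1, 170.2]
force: [0.9, -0.4, -0.9]
finger_gap: 63.9
gripper_force: 30.0
```

```bash
python3 - <<'E'
from h import *
s=here();print(np.round(s,2))
C=crate(np.array([s[:3]]),(528.6,269.3));print(C)
plan(s,[(621.7,292.1,17,170.4)])
E
```

```text
[ 6.2139e+02  2.8536e+02  1.6518e+02 -1.7993e+02 -1.3000e-01  1.7025e+02]
[[ 88.81559109  31.30740325 165.18220802]]
(621.7, 292.1, 17, 170.4) t [  0.5   6.9 148.2] w [-0.001 -0.002 -0.003] rows 2.4 0.0
```

{"fn": "jog_arm", "kwargs": {
  "commands": [
    {"wx": 0, "wy": 0, "wz": 0, "tx": 0.5, "ty": 7, "tz": 50, "jaw": 160},
    {"wx": 0, "wy": 0, "wz": 0, "tx": 0.5, "ty": 7, "tz": 85, "jaw": 160},
    {"wx": 0, "wy": 0, "wz": 0, "tx": 0.5, "ty": 7, "tz": 115, "jaw": 160},
    {"wx": 0, "wy": 0, "wz": 0, "tx": 0.5, "ty": 7, "tz": 135, "jaw": 160},
    {"wx": 0, "wy": 0, "wz": 0, "tx": 0.5, "ty": 7, "tz": 145, "jaw": 160},
    {"wx": 0, "wy": 0, "wz": 0, "tx": 0.5, "ty": 7, "tz": 147, "jaw": 160},
    {"wx": 0, "wy": 0, "wz": 0, "tx": 0.5, "ty": 7, "tz": 147, "jaw": 160}
  ]
}}

```text
t: 17.7
tool_pos: [622.2, 294.4, 19.3]
ee_rot: [180.0, -0.0, 170.4]
force: [0.9, -0.8, 0.1]
finger_gap: 63.8
gripper_force: 30.0
```

{"fn": "jog_arm", "kwargs": {
  "commands": [
    {"wx": 0, "wy": 0, "wz": 0, "tx": 0, "ty": 0, "tz": 0, "jaw": 60},
    {"wx": 0, "wy": 0, "wz": 0, "tx": 0, "ty": 0, "tz": 0, "jaw": 40},
    {"wx": 0, "wy": 0, "wz": 0, "tx": 0, "ty": 0, "tz": 0, "jaw": 40},
    {"wx": 0, "wy": 0, "wz": 0, "tx": 0, "ty": 0, "tz": -40, "jaw": 40},
    {"wx": 0, "wy": 0, "wz": 0, "tx": 0, "ty": 0, "tz": -100, "jaw": 40},
    {"wx": 0, "wy": 0, "wz": 0, "tx": 0, "ty": 0, "tz": -150, "jaw": 40},
    {"wx": 0, "wy": 0, "wz": 0, "tx": 0, "ty": 0, "tz": -150, "jaw": 40},
    {"wx": 0, "wy": 0, "wz": 0, "tx": 0, "ty": 0, "tz": -150, "jaw": 40}
  ]
}}

```text
t: 18.7
tool_pos: [621.4, 294.0, 167.9]
ee_rot: [-179.9, -0.2, 170.4]
force: [-0.3, -0.2, -0.3]
finger_gap: 77.1
gripper_force: 0.0
```

```bash
python3 - <<'E'
from h import *
p,d=grab('side');W=pts('side',d);save(p,'side3',(90,20,410,300),2)
comps(W,7,50,(240,160,390,290))
s=here();print(np.round(s,2))
plan(s,[(436.5,-25.6,120,87)])
E
```

```text
[248. 163.] 137 [503.8 165.2] [71.3  8.3] -8.2 z [ 8.2 17.7 34.3]
[307. 185.] 593 [543.   -8.3] [152.2  46.7] -86.2 z [ 9.5 15.3 24.9]
[283. 209.] 611 [438.3 -26.7] [88.1 37.4] 87.1 z [10.3 33.2 36.6]
[335. 252.] 936 [ 427.2 -208.7] [149.9  45.7] 82.1 z [10.6 20.3 23.5]
[292. 280.] 954 [ 300.7 -181.8] [131.5  46.3] -35.1 z [11.9 20.5 23.5]
[386. 287.] 28 [ 422.9 -345.2] [36.4 15.3] 32.3 z [10.2 39.1 41.6]
[ 6.2094e+02  2.9374e+02  1.6697e+02 -1.7989e+02 -2.3000e-01  1.7038e+02]
(436.5, -25.6, 120, 87) t [ 128.3 -345.6   48.2] w [-0.004 -0.002  1.455] rows 5.9 7.8
```

View pics/side3.png

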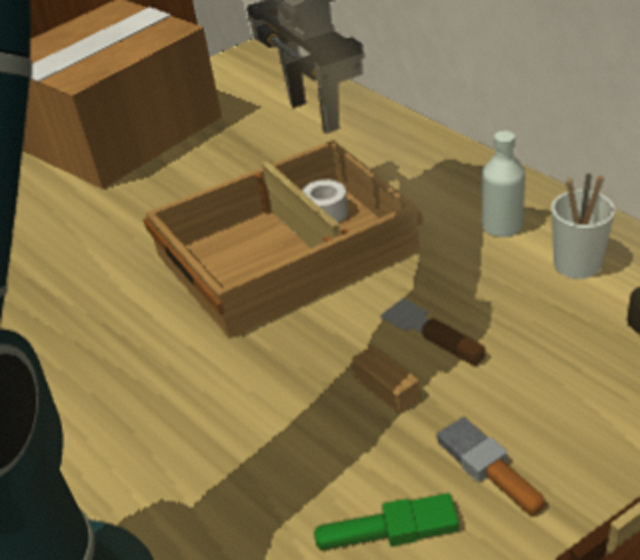

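The picture shows the divider seated (300,200) and the tape roll down in the narrow bay (325,200). The other items haven't moved. Next is the block.

{"fn": "jog_arm", "kwargs": {
  "commands": [
    {"wx": 0, "wy": 0, "wz": 1.455, "tx": 128.3, "ty": -345.6, "tz": 0, "jaw": 80},
    {"wx": 0, "wy": 0, "wz": 1.455, "tx": 128.3, "ty": -345.6, "tz": 0, "jaw": 80},
    {"wx": 0, "wy": 0, "wz": 1.455, "tx": 128.3, "ty": -345.6, "tz": 0, "jaw": 80},
    {"wx": 0, "wy": 0, "wz": 1.455, "tx": 128.3, "ty": -345.6, "tz": 0, "jaw": 80},
    {"wx": 0, "wy": 0, "wz": 1.455, "tx": 128.3, "ty": -345.6, "tz": 0, "jaw": 80},
    {"wx": 0, "wy": 0, "wz": 1.455, "tx": 128.3, "ty": -345.6, "tz": 0, "jaw": 80},
    {"wx": -0.004, "wy": -0.002, "wz": 1.455, "tx": 128.3, "ty": -345.6, "tz": 48, "jaw": 80},
    {"wx": -0.004, "wy": -0.002, "wz": 1.455, "tx": 128.3, "ty": -345.6, "tz": 48, "jaw": 80}
  ]
}}

```text
t: 19.75
tool_pos: [433.8, -26.1, 117.4]
ee_rot: [-179.7, 0.1, 86.6]
force: [-0.3, 0.0, 0.4]
finger_gap: 63.3
gripper_force: 0.0
```

{"fn": "jog_arm", "kwargs": {
  "commands": [
    {"wx": 0, "wy": 0, "wz": 0, "tx": 0, "ty": 0, "tz": 0, "jaw": 80},
    {"wx": 0, "wy": 0, "wz": 0, "tx": 0, "ty": 0, "tz": 0, "jaw": 80},
    {"wx": 0, "wy": 0, "wz": 0, "tx": 0, "ty": 0, "tz": 0, "jaw": 80},
    {"wx": 0, "wy": 0, "wz": 0, "tx": 0, "ty": 0, "tz": 0, "jaw": 80}
  ]
}}

```text
t: 20.25
tool_pos: [437.7, -25.1, 121.0]
ee_rot: [179.9, -0.1, 87.1]
force: [-0.5, 0.5, 0.0]
finger_gap: 63.1
gripper_force: 0.0
```

```bash
python3 - <<'E'
from h import *
p,d=grab('side');W=pts('side',d);comps(W,7,45,(240,160,390,260))
s=here();print(np.round(s,2))
plan(s,[(436.5,-25.6,8,87)])
E
```

```text
[242. 166.] 34 [477.8 169. ] [18.7  6.3] -3.5 z [ 8.  17.9 30.1]
[307. 186.] 580 [545.4  -7. ] [153.3  46.2] -82.3 z [ 9.9 15.5 24.6]
[283. 209.] 610 [437.5 -27.2] [87.3 37.6] 87.3 z [10.7 33.3 36.6]
[328. 246.] 687 [ 429.1 -189.2] [110.4  44.5] 81.5 z [11.1 20.3 23.7]
[ 4.3763e+02 -2.5140e+01  1.2096e+02  1.7988e+02 -5.0000e-02  8.7050e+01]
(436.5, -25.6, 8, 87) t [ -0.6  -1.3 113. ] w [ 0.002 -0.001  0.001] rows 1.8 0.0
```

{"fn": "jog_arm", "kwargs": {
  "commands": [
    {"wx": 0, "wy": 0, "wz": 0, "tx": -0.6, "ty": -1.3, "tz": 50, "jaw": 80},
    {"wx": 0, "wy": 0, "wz": 0, "tx": -0.6, "ty": -1.3, "tz": 95, "jaw": 80},
    {"wx": 0, "wy": 0, "wz": 0, "tx": -0.6, "ty": -1.3, "tz": 112, "jaw": 80},
    {"wx": 0, "wy": 0, "wz": 0, "tx": -0.6, "ty": -1.3, "tz": 112, "jaw": 80},
    {"wx": 0, "wy": 0, "wz": 0, "tx": -0.6, "ty": -1.3, "tz": 112, "jaw": 140},
    {"wx": 0, "wy": 0, "wz": 0, "tx": -0.6, "ty": -1.3, "tz": 112, "jaw": 200},
    {"wx": 0, "wy": 0, "wz": 0, "tx": -0.6, "ty": -1.3, "tz": 112, "jaw": 220},
    {"wx": 0, "wy": 0, "wz": 0, "tx": -0.6, "ty": -1.3, "tz": 112, "jaw": 220}
  ]
}}

```text
t: 21.3
tool_pos: [437.1, -25.5, 9.5]
ee_rot: [179.8, -0.1, 87.0]
force: [-0.9, 0.3, 7.3]
finger_gap: 34.9
gripper_force: 30.0
```

{"fn": "jog_arm", "kwargs": {
  "commands": [
    {"wx": 0, "wy": 0, "wz": 0, "tx": 0, "ty": 0, "tz": -10, "jaw": 220},
    {"wx": 0, "wy": 0, "wz": 0, "tx": 0, "ty": 0, "tz": -50, "jaw": 220},
    {"wx": 0, "wy": 0, "wz": 0, "tx": 0, "ty": 0, "tz": -100, "jaw": 220},
    {"wx": 0, "wy": 0, "wz": 0, "tx": 0, "ty": 0, "tz": -150, "jaw": 220},
    {"wx": 0, "wy": 0, "wz": 0, "tx": 0, "ty": 0, "tz": -160, "jaw": 220},
    {"wx": 0, "wy": 0, "wz": 0, "tx": 0, "ty": 0, "tz": -160, "jaw": 220}
  ]
}}

```text
t: 22.05
tool_pos: [435.9, -25.4, 169.1]
ee_rot: [179.8, -0.1, 87.0]
force: [-0.7, 1.1, -1.7]
finger_gap: 34.8
gripper_force: 30.0
```

```bash
python3 - <<'E'
from h import *
print(np.round(here(),2))
plan(here(),[(607.4,207.3,166,80.4)])
E
```

```text
[ 4.3594e+02 -2.5400e+01  1.6906e+02  1.7985e+02 -9.0000e-02  8.7050e+01]
(607.4, 207.3, 166, 80.4) t [241.2 159.2   3.9] w [ 0.003 -0.002  0.116] rows 4.6 0.6
```

{"fn": "jog_arm", "kwargs": {
  "commands": [
    {"wx": 0.003, "wy": -0.002, "wz": 0.116, "tx": 241.2, "ty": 159.2, "tz": 4, "jaw": 220},
    {"wx": 0.003, "wy": -0.002, "wz": 0.116, "tx": 241.2, "ty": 159.2, "tz": 4, "jaw": 220},
    {"wx": 0.003, "wy": -0.002, "wz": 0.116, "tx": 241.2, "ty": 159.2, "tz": 4, "jaw": 220},
    {"wx": 0.003, "wy": -0.002, "wz": 0.116, "tx": 241.2, "ty": 159.2, "tz": 4, "jaw": 220},
    {"wx": 0.003, "wy": -0.002, "wz": 0.116, "tx": 241.2, "ty": 159.2, "tz": 4, "jaw": 220},
    {"wx": 0.003, "wy": -0.002, "wz": 0.116, "tx": 241.2, "ty": 159.2, "tz": 4, "jaw": 220},
    {"wx": 0.003, "wy": -0.002, "wz": 0.116, "tx": 241.2, "ty": 159.2, "tz": 4, "jaw": 220},
    {"wx": 0.003, "wy": -0.002, "wz": 0.116, "tx": 241.2, "ty": 159.2, "tz": 4, "jaw": 220}
  ]
}}

```text
t: 23.05
tool_pos: [606.9, 205.0, 164.5]
ee_rot: [-179.8, 0.1, 80.2]
force: [-0.6, 0.2, -0.3]
finger_gap: 34.7
gripper_force: 30.0
```

```bash
python3 - <<'E'
from h import *
s=here();print(np.round(s,2));print(crate(np.array([s[:3]]),(528.6,269.3)))
plan(s,[(607.4,207.3,20,80.4)])
p,d=grab('side');W=pts('side',d);C=crate(W,(528.6,269.3))
k=C[(abs(C[...,0]-88)<50)&(abs(C[...,1])<100)&(C[...,2]>30)&(C[...,2]<60)];
if len(k):print(len(k),np.percentile(k,[2,50,98],axis=0).round(0))
E
```

```text
[ 6.0688e+02  2.0496e+02  1.6454e+02 -1.7985e+02  1.4000e-01  8.0250e+01]
[[ 87.90906366 -50.38045266 164.54242758]]
(607.4, 207.3, 20, 80.4) t [  2.7   0.5 144.5] w [-0.003  0.002 -0.003] rows 2.3 0.0
292 [[ 66.   6.  32.]
 [ 93.  49.  44.]
 [131. 100.  55.]]
```

{"fn": "jog_arm", "kwargs": {
  "commands": [
    {"wx": 0, "wy": 0, "wz": 0, "tx": 1, "ty": 0, "tz": 50, "jaw": 220},
    {"wx": 0, "wy": 0, "wz": 0, "tx": 1, "ty": 0, "tz": 85, "jaw": 220},
    {"wx": 0, "wy": 0, "wz": 0, "tx": 1, "ty": 0, "tz": 115, "jaw": 220},
    {"wx": 0, "wy": 0, "wz": 0, "tx": 1, "ty": 0, "tz": 135, "jaw": 220},
    {"wx": 0, "wy": 0, "wz": 0, "tx": 1, "ty": 0, "tz": 143, "jaw": 220},
    {"wx": 0, "wy": 0, "wz": 0, "tx": 1, "ty": 0, "tz": 143, "jaw": 220},
    {"wx": 0, "wy": 0, "wz": 0, "tx": 1, "ty": 0, "tz": 143, "jaw": 220}
  ]
}}

```text
t: 23.98
tool_pos: [608.4, 207.9, 23.4]
ee_rot: [180.0, 0.0, 80.4]
force: [0.1, 0.4, -0.0]
finger_gap: 34.5
gripper_force: 30.0
```

{"fn": "jog_arm", "kwargs": {
  "commands": [
    {"wx": 0, "wy": 0, "wz": 0, "tx": 0, "ty": 0, "tz": 0, "jaw": 140},
    {"wx": 0, "wy": 0, "wz": 0, "tx": 0, "ty": 0, "tz": 0, "jaw": 125},
    {"wx": 0, "wy": 0, "wz": 0, "tx": 0, "ty": 0, "tz": 0, "jaw": 125},
    {"wx": 0, "wy": 0, "wz": 0, "tx": 0, "ty": 0, "tz": -30, "jaw": 125},
    {"wx": 0, "wy": 0, "wz": 0, "tx": 0, "ty": 0, "tz": -90, "jaw": 125},
    {"wx": 0, "wy": 0, "wz": 0, "tx": 0, "ty": 0, "tz": -150, "jaw": 125},
    {"wx": 0, "wy": 0, "wz": 0, "tx": 0, "ty": 0, "tz": -150, "jaw": 125},
    {"wx": 0, "wy": 0, "wz": 0, "tx": 0, "ty": 0, "tz": -150, "jaw": 125}
  ]
}}

```text
t: 24.98
tool_pos: [607.2, 207.9, 171.8]
ee_rot: [-179.9, 0.1, 80.4]
force: [-0.2, 0.2, 0.1]
finger_gap: 46.8
gripper_force: 0.0
```

```bash
python3 - <<'E'
from h import *
p,d=grab('side');W=pts('side',d);save(p,'side4',(140,60,400,280),2.4)
comps(W,7,50,(240,160,390,290))
s=here();print(np.round(s,2))
plan(s,[(542,-10.1,120,93.5)])
E
```

```text
[247. 163.] 133 [498.7 164.5] [61.1  7.7] -10.5 z [ 8.2 18.9 34.6]
[307. 185.] 586 [544.8  -7.8] [151.9  47. ] -84.5 z [10.  15.3 24.8]
[335. 252.] 944 [ 427.3 -208.5] [150.4  44.8] 83.1 z [10.5 20.2 23.4]
[292. 280.] 956 [ 300.8 -182.1] [131.4  45.9] -32.7 z [12.1 20.3 23.5]
[386. 287.] 29 [ 422.4 -345.5] [35.8 15.2] 32.3 z [ 9.3 37.9 41.4]
[ 6.0672e+02  2.0772e+02  1.7087e+02 -1.7981e+02  1.3000e-01  8.0380e+01]
(542, -10.1, 120, 93.5) t [-225.5  -27.2   51.5] w [-0.004  0.002 -0.229] rows 3.7 1.2
```

View pics/side4.png

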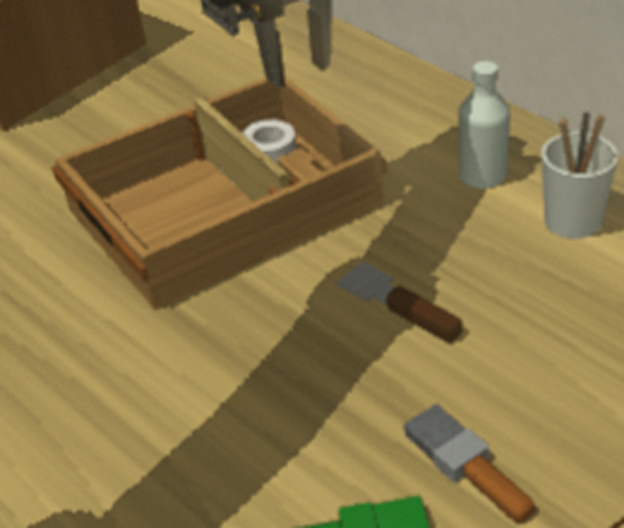

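The block is down in the narrow bay, partly visible at (300,165), next to the roll. Knife next.

{"fn": "jog_arm", "kwargs": {
  "commands": [
    {"wx": 0, "wy": 0, "wz": -0.246, "tx": -225.5, "ty": -27.2, "tz": 0, "jaw": 100},
    {"wx": 0, "wy": 0, "wz": -0.246, "tx": -225.5, "ty": -27.2, "tz": 0, "jaw": 100},
    {"wx": 0, "wy": 0, "wz": -0.246, "tx": -225.5, "ty": -27.2, "tz": 0, "jaw": 100},
    {"wx": -0.004, "wy": 0.002, "wz": -0.246, "tx": -225.5, "ty": -27.2, "tz": 51, "jaw": 100},
    {"wx": -0.004, "wy": 0.002, "wz": -0.246, "tx": -225.5, "ty": -27.2, "tz": 51, "jaw": 100},
    {"wx": -0.004, "wy": 0.002, "wz": -0.246, "tx": -225.5, "ty": -27.2, "tz": 51, "jaw": 100},
    {"wx": -0.004, "wy": 0.002, "wz": -0.246, "tx": -225.5, "ty": -27.2, "tz": 51, "jaw": 100},
    {"wx": -0.004, "wy": 0.002, "wz": -0.246, "tx": -225.5, "ty": -27.2, "tz": 51, "jaw": 100}
  ]
}}

```text
t: 26.02
tool_pos: [543.9, -8.7, 122.1]
ee_rot: [179.8, -0.0, 94.6]
force: [-0.5, -0.0, -0.0]
finger_gap: 55.7
gripper_force: 0.0
```

```bash
python3 - <<'E'
from h import *
p,d=grab('side');W=pts('side',d)
comps(W,7,30,(265,160,390,290));comps(W,19,30,(265,160,345,215))
s=here();print(np.round(s,2))
plan(s,[(542.5,-10.3,4,94.5)])
E
```

```text
[307. 185.] 587 [537.9  -7.1] [152.8  46.1] 88.7 z [ 9.7 15.2 24.8]
[334. 251.] 943 [ 427.7 -209.6] [150.4  45.3] 84.3 z [10.1 20.3 23.7]
[294. 280.] 901 [ 308.3 -187.2] [113.9  46.7] -34.8 z [11.8 20.3 23.4]
[317. 189.] 227 [544.3 -38.5] [87.3 23.9] -85.0 z [19.4 22.9 25.6]
[ 5.4381e+02 -8.9400e+00  1.2203e+02  1.7978e+02 -5.0000e-02  9.4570e+01]
(542.5, -10.3, 4, 94.5) t [ -1.3  -1.9 118. ] w [ 0.004 -0.001  0.001] rows 1.9 0.0
```

{"fn": "jog_arm", "kwargs": {
  "commands": [
    {"wx": 0, "wy": 0, "wz": 0, "tx": -3, "ty": -2, "tz": 50, "jaw": 100},
    {"wx": 0, "wy": 0, "wz": 0, "tx": -3, "ty": -2, "tz": 95, "jaw": 100},
    {"wx": 0.003, "wy": 0, "wz": 0, "tx": -3, "ty": -2, "tz": 117, "jaw": 100},
    {"wx": 0.003, "wy": 0, "wz": 0, "tx": -3, "ty": -2, "tz": 117, "jaw": 100},
    {"wx": 0.003, "wy": 0, "wz": 0, "tx": -3, "ty": -2, "tz": 117, "jaw": 160},
    {"wx": 0.003, "wy": 0, "wz": 0, "tx": -3, "ty": -2, "tz": 117, "jaw": 220},
    {"wx": 0.003, "wy": 0, "wz": 0, "tx": -3, "ty": -2, "tz": 117, "jaw": 240},
    {"wx": 0.003, "wy": 0, "wz": 0, "tx": -3, "ty": -2, "tz": 117, "jaw": 240}
  ]
}}

```text
t: 27.08
tool_pos: [542.4, -12.9, 5.3]
ee_rot: [179.9, -0.0, 94.5]
force: [-0.2, 0.4, 4.3]
finger_gap: 23.5
gripper_force: 30.0
```

{"fn": "jog_arm", "kwargs": {
  "commands": [
    {"wx": 0, "wy": 0, "wz": 0, "tx": 0, "ty": 0, "tz": -10, "jaw": 240},
    {"wx": 0, "wy": 0, "wz": 0, "tx": 0, "ty": 0, "tz": -50, "jaw": 240},
    {"wx": 0, "wy": 0, "wz": 0, "tx": 0, "ty": 0, "tz": -100, "jaw": 240},
    {"wx": 0, "wy": 0, "wz": 0, "tx": 0, "ty": 0, "tz": -150, "jaw": 240},
    {"wx": 0, "wy": 0, "wz": 0, "tx": 0, "ty": 0, "tz": -160, "jaw": 240},
    {"wx": 0, "wy": 0, "wz": 0, "tx": 0, "ty": 0, "tz": -160, "jaw": 240}
  ]
}}

```text
t: 27.82
tool_pos: [541.6, -12.9, 164.8]
ee_rot: [180.0, -0.1, 94.5]
force: [-0.4, -0.2, -1.9]
finger_gap: 23.9
gripper_force: 30.0
```

```bash
python3 - <<'E'
from h import *
print(np.round(here(),2))
plan(here(),[(434.3,281.2,166,80.4)])
E
```

```text
[ 5.4159e+02 -1.2930e+01  1.6480e+02  1.7998e+02 -6.0000e-02  9.4480e+01]
(434.3, 281.2, 166, 80.4) t [301.6 -84.   -0.9] w [ 0.    -0.001  0.246] rows 5.0 1.3
```

{"fn": "jog_arm", "kwargs": {
  "commands": [
    {"wx": 0, "wy": 0, "wz": 0.246, "tx": 301.6, "ty": -84, "tz": 0, "jaw": 240},
    {"wx": 0, "wy": 0, "wz": 0.246, "tx": 301.6, "ty": -84, "tz": 0, "jaw": 240},
    {"wx": 0, "wy": 0, "wz": 0.246, "tx": 301.6, "ty": -84, "tz": 0, "jaw": 240},
    {"wx": 0, "wy": 0, "wz": 0.246, "tx": 301.6, "ty": -84, "tz": 0, "jaw": 240},
    {"wx": 0, "wy": 0, "wz": 0.246, "tx": 301.6, "ty": -84, "tz": 0, "jaw": 240},
    {"wx": 0, "wy": 0, "wz": 0.246, "tx": 301.6, "ty": -84, "tz": 0, "jaw": 240},
    {"wx": 0, "wy": 0, "wz": 0.246, "tx": 301.6, "ty": -84, "tz": 0, "jaw": 240},
    {"wx": 0, "wy": 0, "wz": 0.246, "tx": 301.6, "ty": -84, "tz": 0, "jaw": 240}
  ]
}}

```text
t: 28.82
tool_pos: [435.0, 278.8, 164.0]
ee_rot: [-179.9, 0.1, 80.2]
force: [-1.0, -0.9, -1.5]
finger_gap: 23.7
gripper_force: 30.0
```

```bash
python3 - <<'E'
from h import *
s=here();print(np.round(s,2),sensors.state()['finger_gap']);print(crate(np.array([s[:3]]),(528.6,269.3)))
plan(s,[(434.3,281.2,17,80.4)])
E
```

```text
[ 4.3505e+02  2.7878e+02  1.6399e+02 -1.7994e+02  8.0000e-02  8.0190e+01] 23.68291843870633
[[-93.82389896  -6.25652194 163.98657489]]
(434.3, 281.2, 17, 80.4) t [  2.5  -1.  147. ] w [-0.001  0.001 -0.004] rows 2.4 0.0
```

{"fn": "jog_arm", "kwargs": {
  "commands": [
    {"wx": 0, "wy": 0, "wz": 0, "tx": 2.5, "ty": -1, "tz": 50, "jaw": 240},
    {"wx": 0, "wy": 0, "wz": 0, "tx": 2.5, "ty": -1, "tz": 85, "jaw": 240},
    {"wx": 0, "wy": 0, "wz": 0, "tx": 2.5, "ty": -1, "tz": 115, "jaw": 240},
    {"wx": 0, "wy": 0, "wz": 0, "tx": 2.5, "ty": -1, "tz": 135, "jaw": 240},
    {"wx": 0, "wy": 0, "wz": 0, "tx": 2.5, "ty": -1, "tz": 146, "jaw": 240},
    {"wx": 0, "wy": 0, "wz": 0, "tx": 2.5, "ty": -1, "tz": 147, "jaw": 240},
    {"wx": 0, "wy": 0, "wz": 0, "tx": 2.5, "ty": -1, "tz": 147, "jaw": 240}
  ]
}}

```text
t: 29.7
tool_pos: [434.6, 283.6, 18.4]
ee_rot: [180.0, -0.1, 80.3]
force: [0.4, -0.6, -0.9]
finger_gap: 23.8
gripper_force: 30.0
```

{"fn": "jog_arm", "kwargs": {
  "commands": [
    {"wx": 0, "wy": 0, "wz": 0, "tx": 0, "ty": 0, "tz": 0, "jaw": 160},
    {"wx": 0, "wy": 0, "wz": 0, "tx": 0, "ty": 0, "tz": 0, "jaw": 145},
    {"wx": 0, "wy": 0, "wz": 0, "tx": 0, "ty": 0, "tz": 0, "jaw": 145},
    {"wx": 0, "wy": 0, "wz": 0, "tx": 0, "ty": 0, "tz": -30, "jaw": 145},
    {"wx": 0, "wy": 0, "wz": 0, "tx": 0, "ty": 0, "tz": -90, "jaw": 145},
    {"wx": 0, "wy": 0, "wz": 0, "tx": 0, "ty": 0, "tz": -150, "jaw": 145},
    {"wx": 0, "wy": 0, "wz": 0, "tx": 0, "ty": 0, "tz": -150, "jaw": 145},
    {"wx": 0, "wy": 0, "wz": 0, "tx": 0, "ty": 0, "tz": -150, "jaw": 145}
  ]
}}

```text
t: 30.7
tool_pos: [433.5, 283.6, 167.5]
ee_rot: [-180.0, -0.0, 80.4]
force: [0.3, 0.9, -0.6]
finger_gap: 39.8
gripper_force: 0.0
```

```bash
python3 - <<'E'
from h import *
p,d=grab('side');W=pts('side',d);save(p,'side5',(140,60,400,280),2.4)
comps(W,7,50,(240,160,390,290))
p,d=grab('top');W=pts('top',d);comps(W,7,50,(335,215,415,265))
s=here();print(np.round(s,2))
plan(s,[(480,100,170,81.5),(424.6,-221.4,130,82.7)])
plan((480,100,170,81.5),[(424.6,-221.4,130,82.7)])
E
```

```text
[248. 163.] 134 [502.1 164.4] [67.8  8.6] -9.6 z [ 8.3 18.4 34.9]
[334. 251.] 943 [ 426.6 -208.4] [151.   44.5] 82.0 z [10.8 20.2 23.5]
[292. 280.] 957 [ 300.5 -182.2] [131.2  44.9] -33.5 z [11.7 20.5 23.4]
[386. 287.] 29 [ 422.4 -345.5] [36.6 15.3] 32.2 z [ 9.6 39.2 41.3]
[370. 241.] 743 [ 424.9 -208.4] [152.   44.8] 82.4 z [14.7 20.9 25.7]
[ 4.3302e+02  2.8304e+02  1.6634e+02 -1.7987e+02  1.0000e-01  8.0380e+01]
(480, 100, 170, 81.5) t [-172.6   76.9   -3.5] w [-0.002  0.002 -0.02 ] rows 3.0 0.1
(424.6, -221.4, 130, 82.7) t [-498.7   76.1   37. ] w [-0.002  0.002 -0.041] rows 8.1 0.2
(424.6, -221.4, 130, 82.7) t [-326.1   -7.3   40. ] w [ 0.     0.    -0.021] rows 5.3 0.1
```

View pics/side5.png

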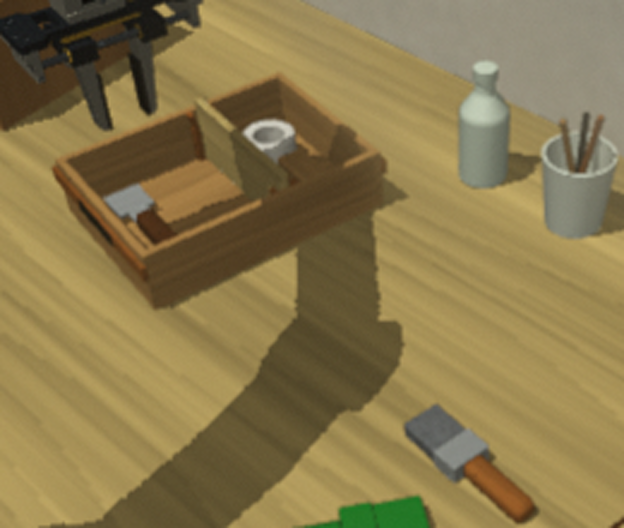

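The knife lies in the wide bay (140,210). Brush next.

{"fn": "jog_arm", "kwargs": {
  "commands": [
    {"wx": 0, "wy": 0, "wz": -0.02, "tx": -172, "ty": 76, "tz": 0, "jaw": 100},
    {"wx": 0, "wy": 0, "wz": -0.02, "tx": -172, "ty": 76, "tz": 0, "jaw": 100},
    {"wx": 0, "wy": 0, "wz": -0.02, "tx": -172, "ty": 76, "tz": 0, "jaw": 100},
    {"wx": -0.002, "wy": 0.002, "wz": -0.037, "tx": -499.6, "ty": 76.6, "tz": 30, "jaw": 100},
    {"wx": -0.002, "wy": 0.002, "wz": -0.037, "tx": -499.6, "ty": 76.6, "tz": 30, "jaw": 100},
    {"wx": -0.002, "wy": 0.002, "wz": -0.037, "tx": -499.6, "ty": 76.6, "tz": 30, "jaw": 100},
    {"wx": -0.002, "wy": 0.002, "wz": -0.037, "tx": -499.6, "ty": 76.6, "tz": 30, "jaw": 100},
    {"wx": -0.002, "wy": 0.002, "wz": -0.037, "tx": -499.6, "ty": 76.6, "tz": 30, "jaw": 100}
  ]
}}

```text
t: 31.8
tool_pos: [427.3, -206.6, 137.6]
ee_rot: [-180.0, -0.1, 82.5]
force: [0.9, -0.0, -0.4]
finger_gap: 55.9
gripper_force: 0.0
```

```bash
python3 - <<'E'
from h import *
s=here();print(np.round(s,2))
plan(s,[(423.9,-222.3,120,82.3)])
E
```

```text
[ 4.2735e+02 -2.0663e+02  1.3764e+02 -1.7996e+02 -1.4000e-01  8.2510e+01]
(423.9, -222.3, 120, 82.3) t [-16.   -1.4  17.6] w [-0.001 -0.002  0.004] rows 0.4 0.0
```

{"fn": "jog_arm", "kwargs": {
  "commands": [
    {"wx": 0, "wy": 0, "wz": 0, "tx": 0, "ty": 0, "tz": 0, "jaw": 100},
    {"wx": 0, "wy": 0, "wz": 0, "tx": 0, "ty": 0, "tz": 0, "jaw": 100},
    {"wx": 0, "wy": 0, "wz": 0, "tx": 0, "ty": 0, "tz": 0, "jaw": 100}
  ]
}}

```text
t: 32.17
tool_pos: [428.9, -203.3, 138.5]
ee_rot: [180.0, -0.2, 82.7]
force: [-0.9, 0.0, -0.3]
finger_gap: 56.1
gripper_force: 0.0
```

```bash
python3 - <<'E'
from h import *
p,d=grab('side');W=pts('side',d);comps(W,7,30,(265,160,390,290))
s=here();print(np.round(s,2))
plan(s,[(423.9,-222.3,4,82.3)])
E
```

```text
[334. 251.] 945 [ 427.2 -208.6] [152.  45.] 82.8 z [10.3 20.2 23.6]
[294. 280.] 901 [ 307.7 -187.6] [113.7  45.4] -34.4 z [11.5 20.3 23.5]
[ 4.2904e+02 -2.0335e+02  1.3864e+02  1.7995e+02 -1.7000e-01  8.2670e+01]
(423.9, -222.3, 4, 82.3) t [-19.9  -2.8 134.6] w [ 0.001 -0.003  0.006] rows 2.2 0.0
```

{"fn": "jog_arm", "kwargs": {
  "commands": [
    {"wx": 0, "wy": 0, "wz": 0, "tx": -20, "ty": -2.8, "tz": 40, "jaw": 100},
    {"wx": 0, "wy": 0, "wz": 0.006, "tx": -20, "ty": -2.8, "tz": 80, "jaw": 100},
    {"wx": 0.001, "wy": -0.003, "wz": 0.006, "tx": -20, "ty": -2.8, "tz": 115, "jaw": 100},
    {"wx": 0.001, "wy": -0.003, "wz": 0.006, "tx": -20, "ty": -2.8, "tz": 134, "jaw": 100},
    {"wx": 0.001, "wy": -0.003, "wz": 0.006, "tx": -20, "ty": -2.8, "tz": 134, "jaw": 100},
    {"wx": 0.001, "wy": -0.003, "wz": 0.006, "tx": -20, "ty": -2.8, "tz": 134, "jaw": 180},
    {"wx": 0.001, "wy": -0.003, "wz": 0.006, "tx": -20, "ty": -2.8, "tz": 134, "jaw": 240},
    {"wx": 0.001, "wy": -0.003, "wz": 0.006, "tx": -20, "ty": -2.8, "tz": 134, "jaw": 240}
  ]
}}

```text
t: 33.22
tool_pos: [424.2, -224.3, 5.7]
ee_rot: [179.9, 0.0, 82.2]
force: [2.0, -0.4, -0.5]
finger_gap: 27.6
gripper_force: 0.8
```

{"fn": "jog_arm", "kwargs": {
  "commands": [
    {"wx": 0, "wy": 0, "wz": 0, "tx": 0, "ty": 0, "tz": 0, "jaw": 240},
    {"wx": 0, "wy": 0, "wz": 0, "tx": 0, "ty": 0, "tz": -10, "jaw": 240},
    {"wx": 0, "wy": 0, "wz": 0, "tx": 0, "ty": 0, "tz": -50, "jaw": 240},
    {"wx": 0, "wy": 0, "wz": 0, "tx": 0, "ty": 0, "tz": -100, "jaw": 240},
    {"wx": 0, "wy": 0, "wz": 0, "tx": 0, "ty": 0, "tz": -150, "jaw": 240},
    {"wx": 0, "wy": 0, "wz": 0, "tx": 0, "ty": 0, "tz": -160, "jaw": 240},
    {"wx": 0, "wy": 0, "wz": 0, "tx": 0, "ty": 0, "tz": -160, "jaw": 240}
  ]
}}

```text
t: 34.1
tool_pos: [423.4, -223.7, 165.0]
ee_rot: [179.9, -0.0, 82.2]
force: [-0.2, 0.2, -1.4]
finger_gap: 24.1
gripper_force: 30.0
```

```bash
python3 - <<'E'
from h import *
print(np.round(here(),2))
plan(here(),[(491.8,261.3,166,80.4)])
E
```

```text
[ 4.2343e+02 -2.2367e+02  1.6505e+02  1.7993e+02 -1.0000e-02  8.2170e+01]
(491.8, 261.3, 166, 80.4) t [489.8   1.7  -0.9] w [ 0.001 -0.     0.031] rows 7.8 0.2
```

{"fn": "jog_arm", "kwargs": {
  "commands": [
    {"wx": 0, "wy": 0, "wz": 0.031, "tx": 490, "ty": 2, "tz": 0, "jaw": 240},
    {"wx": 0, "wy": 0, "wz": 0.031, "tx": 490, "ty": 2, "tz": 0, "jaw": 240},
    {"wx": 0, "wy": 0, "wz": 0.031, "tx": 490, "ty": 2, "tz": 0, "jaw": 240},
    {"wx": 0, "wy": 0, "wz": 0.031, "tx": 490, "ty": 2, "tz": 0, "jaw": 240},
    {"wx": 0, "wy": 0, "wz": 0.031, "tx": 490, "ty": 2, "tz": 0, "jaw": 240},
    {"wx": 0, "wy": 0, "wz": 0.031, "tx": 490, "ty": 2, "tz": 0, "jaw": 240},
    {"wx": 0, "wy": 0, "wz": 0.031, "tx": 490, "ty": 2, "tz": 0, "jaw": 240},
    {"wx": 0, "wy": 0, "wz": 0.031, "tx": 490, "ty": 2, "tz": 0, "jaw": 240}
  ]
}}

```text
t: 35.1
tool_pos: [490.9, 262.9, 162.1]
ee_rot: [-179.8, 0.2, 80.4]
force: [1.3, 0.4, -1.6]
finger_gap: 23.8
gripper_force: 30.0
```

{"fn": "jog_arm", "kwargs": {
  "commands": [
    {"wx": 0, "wy": 0, "wz": 0, "tx": 0, "ty": 0, "tz": 0, "jaw": 240},
    {"wx": 0, "wy": 0, "wz": 0, "tx": 0, "ty": 0, "tz": 0, "jaw": 240},
    {"wx": 0, "wy": 0, "wz": 0, "tx": 0, "ty": 0, "tz": 0, "jaw": 240}
  ]
}}

```text
t: 35.48
tool_pos: [492.2, 258.9, 163.9]
ee_rot: [-180.0, 0.1, 80.2]
force: [0.6, 0.2, -1.6]
finger_gap: 23.7
gripper_force: 30.0
```

```bash
python3 - <<'E'
from h import *
s=here();print(np.round(s,2));print(crate(np.array([s[:3]]),(528.6,269.3)))
plan(s,[(491.8,261.3,17,80.4)])
E
```

```text
[ 4.9218e+02  2.5886e+02  1.6387e+02 -1.7997e+02  1.3000e-01  8.0210e+01]
[[-34.1706706  -16.36520542 163.87055756]]
(491.8, 261.3, 17, 80.4) t [  2.7  -0.7 146.9] w [-0.001  0.002 -0.003] rows 2.4 0.0
```

{"fn": "jog_arm", "kwargs": {
  "commands": [
    {"wx": 0, "wy": 0, "wz": 0, "tx": 2.5, "ty": -0.5, "tz": 50, "jaw": 240},
    {"wx": 0, "wy": 0, "wz": 0, "tx": 2.5, "ty": -0.5, "tz": 85, "jaw": 240},
    {"wx": 0, "wy": 0, "wz": 0, "tx": 2.5, "ty": -0.5, "tz": 115, "jaw": 240},
    {"wx": 0, "wy": 0, "wz": 0, "tx": 2.5, "ty": -0.5, "tz": 135, "jaw": 240},
    {"wx": 0, "wy": 0, "wz": 0, "tx": 2.5, "ty": -0.5, "tz": 145, "jaw": 240},
    {"wx": 0, "wy": 0, "wz": 0, "tx": 2.5, "ty": -0.5, "tz": 146, "jaw": 240},
    {"wx": 0, "wy": 0, "wz": 0, "tx": 2.5, "ty": -0.5, "tz": 146, "jaw": 240}
  ]
}}

```text
t: 36.35
tool_pos: [493.1, 263.7, 19.6]
ee_rot: [179.9, -0.0, 80.4]
force: [0.2, 0.4, -1.5]
finger_gap: 23.5
gripper_force: 30.0
```

{"fn": "jog_arm", "kwargs": {
  "commands": [
    {"wx": 0, "wy": 0, "wz": 0, "tx": 0, "ty": 0, "tz": 0, "jaw": 160},
    {"wx": 0, "wy": 0, "wz": 0, "tx": 0, "ty": 0, "tz": 0, "jaw": 145},
    {"wx": 0, "wy": 0, "wz": 0, "tx": 0, "ty": 0, "tz": 0, "jaw": 145},
    {"wx": 0, "wy": 0, "wz": 0, "tx": 0, "ty": 0, "tz": -30, "jaw": 145},
    {"wx": 0, "wy": 0, "wz": 0, "tx": 0, "ty": 0, "tz": -90, "jaw": 145},
    {"wx": 0, "wy": 0, "wz": 0, "tx": 0, "ty": 0, "tz": -150, "jaw": 145},
    {"wx": 0, "wy": 0, "wz": 0, "tx": 0, "ty": 0, "tz": -150, "jaw": 145}
  ]
}}

```text
t: 37.22
tool_pos: [495.3, 265.1, 173.6]
ee_rot: [179.6, -0.4, 80.4]
force: [0.2, -0.1, -1.3]
finger_gap: 39.3
gripper_force: 0.0
```

{"fn": "jog_arm", "kwargs": {
  "commands": [
    {"wx": 0, "wy": 0, "wz": 0, "tx": -350, "ty": -30, "tz": 0, "jaw": 145},
    {"wx": 0, "wy": 0, "wz": 0, "tx": -350, "ty": -30, "tz": 0, "jaw": 145},
    {"wx": 0, "wy": 0, "wz": 0, "tx": -350, "ty": -30, "tz": 0, "jaw": 145},
    {"wx": 0, "wy": 0, "wz": 0, "tx": -350, "ty": -30, "tz": 0, "jaw": 145},
    {"wx": 0, "wy": 0, "wz": 0, "tx": -350, "ty": -30, "tz": 0, "jaw": 145},
    {"wx": 0, "wy": 0, "wz": 0, "tx": -350, "ty": -30, "tz": 0, "jaw": 145},
    {"wx": 0, "wy": 0, "wz": 0, "tx": -350, "ty": -30, "tz": 0, "jaw": 145},
    {"wx": 0, "wy": 0, "wz": 0, "tx": -350, "ty": -30, "tz": 0, "jaw": 145}
  ]
}}

```text
t: 38.22
tool_pos: [404.1, -75.8, 168.4]
ee_rot: [-180.0, 0.0, 80.4]
force: [0.5, 1.0, 1.2]
finger_gap: 39.7
gripper_force: 0.0
```

```bash
python3 - <<'E'
from h import *
p,d=grab('top');save(p,'top6');W=pts('top',d)
C=crate(W,(528.6,269.3));m=(W[...,2]>82)&(W[...,2]<100)&(abs(C[...,0]-30)<20)&(abs(C[...,1])<110)
print('divider',rect(W[m]),np.median(W[m][:,2]));print(crate(np.array([[*rect(W[m])[0],0]]),(528.6,269.3)))
comps(W,14,66,(140,140,250,270));comps(W,55,120,(410,160,490,280));comps(W,7,200,(240,80,380,140))
E
```

```text
divider (array([556.3, 265.1]), array([190.8,  12.5]), 80.1) 89.7719315486689
[[28.01251896  0.47831093  0.        ]]
[186. 157.] 625 [619.7 258. ] [197.7 100.3] 80.4 z [16.  40.5 63.5]
[230. 216.] 537 [504.8 163.5] [313.9  55.3] -19.4 z [16.6 44.  64.6]
[185. 172.] 425 [618.8 292. ] [64.2 60.4] 48.6 z [19.2 44.2 50.1]
[216. 176.] 488 [603.8 209.4] [87.2 39.7] 79.3 z [22.6 42.6 47.4]
[165. 210.] 733 [527.1 313.5] [255.5 126.5] -59.7 z [16.8 41.2 63.6]
[185. 218.] 730 [492.4 283.2] [155.2  45.3] 77.9 z [21.8 28.9 34.1]
[180. 239.] 629 [430.7 291.9] [153.1  44.1] 74.9 z [18.2 25.8 35.1]
[146. 255.] 32 [390.8 371.3] [34.3  5.4] 80.1 z [53.4 63.3 65.7]
[171. 259.] 73 [379.9 309.4] [73.   6.7] 80.5 z [54.5 63.5 65.7]
[192. 263.] 35 [370.8 260. ] [41.7  6.5] 80.5 z [48.6 61.4 65.2]
[442. 217.] 222 [ 475.9 -380. ] [119.5  11.8] -7.8 z [57.2 65.2 69.9]
[311. 106.] 877 [782.8 -46.7] [82.9 82.3] -20.5 z [ 13.3  70.7 126.7]
[261. 110.] 678 [774.6  87.6] [58.2 53.6] -66.1 z [ 19.7  97.5 149.5]
[365. 121.] 395 [ 752.3 -192.2] [70.6 36.6] -12.8 z [20.4 57.9 63.4]
```

View pics/top6.png

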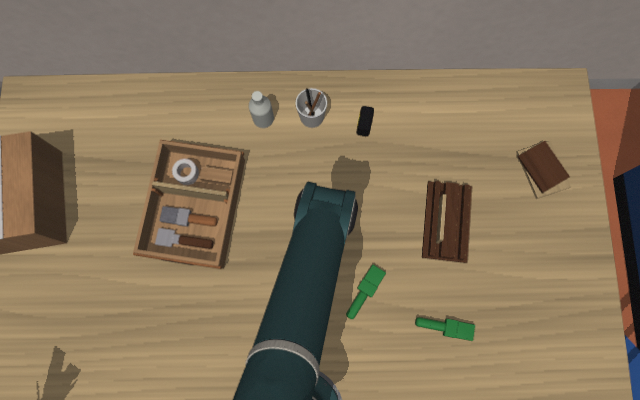

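The final view shows the roll (184,170) and block (216,175) in the narrow bay, the brush (187,217) and knife (184,241) in the wide bay, and the divider seated at (190,190). The bystanders haven't moved and nothing is left to pack, so I'll hand it in.

```bash
python3 -c "
from h import *
print(ticket.close_job())"
```

```text
the job is handed in; nothing more can be done
None
```

The crate is packed and handed in: the divider is seated in its grooves, the brush and filling knife are in the wide bay, and the tape roll and wooden block are in the narrow bay. The screwdriver and sanding block were not on the bench, the bystanders stayed in place, and the hand-in gave no verdict.

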